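# Scoop walnuts from the sliding-lid box into the bowl

## Robot

A 7-joint arm with a two-finger parallel gripper is mounted at the origin on the work surface. World frame = base frame: x ahead of the robot, y to its left, z up, the work surface at z = 0. Lengths are in m, angles in rad, forces in N, time in s.
With the tool pointing down it reaches from about 0.35 to 0.9 m from the base axis. Payload 8.1 kg.
Tool frame: the origin (TCP) lies at the very end of the fingers, on their centre line; the grasp point (between the pads) lies arm.hold_point_z behind it (arm.hold_point_z is the distance from the TCP to the grasp point, in m); z points along the fingers, y is the line along which they close (so a half turn about z gives the same grasp; the last joint's range is limited). The gripper opens to 92 mm and grips with 3 to 60 N. Pads are 19 mm wide; open, the fingers measure 130 mm over their backs; the gripper's body (75 mm by 190 mm) begins 47 mm behind the grasp point.
Start: joints at [-1.427, 0.434, 0.025, 1.573, -0.012, 1.134, -0.075], TCP at [0.153, 0.606, 0.227] pointing down, gripper open.
Joint ranges: [-2.62, 2.62], [-0.44, 2.09], [-1.27, 1.32], [0.08, 2.57], [-1.32, 4.46], [0.12, 2], [-2.74, 2.74]. Speed limits (rad/s): [2.22, 2.22, 3.01, 3.01, 3.14, 3.14, 3.14].

## Interface

Orientations are given as a rotation vector (axis times angle).
In Python, from cell import arm, vision, job, cut_out gives the robot as it stands. The module is installed in compiled form; this text tells all that it offers.
- The arm moves only by the tool play_rows, never from a script. Its argument "increments" is text: rows parted by semicolons, each of 5 numbers parted by spaces: the shift along the tool's x, y, z in cm, then the turn about the tool's z in degrees, then the opening, from -1 (shut) to 1 (fully open), so that 0 is half open. A call has 1 to 5 rows; each row shifts and turns the commanded pose from where the row before left it, along the tool's axes as they then stand; what a row does not reach is not made up. A row lasts 1/12 s, in which the tool goes at most 41.7 mm and 7.16 degrees, less where a joint would pass 70% of its speed; a pose out of reach is approached as far as the arm can. A call is refused whole if a number of a shift passes 4.17 or a number of a turn 7.16, either way. A call with a gripper value outside its range is refused whole. The fingers move at their own pace and stop on an object; "grip_force" is the grip in N (left out, the last holds). Time passes only in rows, so rows that do not move let the fingers close. It gives the time, the measured TCP pose, the force, the opening and the grip force at its end, in the units of the state.
- arm.observe(): the state, without advancing time (a new reading comes with each control period).
- vision.get_image(name): name is "scene" or "top" or "wrist"; returns a dict with "frame" (420x560x3 uint8, red, green, blue), "z_map" (420x560 float32, m along the optical axis (not along the pixel's ray), 0 where there is no reading), "mtx" (3x3 intrinsics, pixels), "cam_to_world" (4x4, takes a point from camera to world coordinates). Camera axes: x right, y up, looking along -z (the intrinsics and any distortion apply to the point x, -y, -z); pixel columns grow to the right and rows downward; lengths in m; the calibration is good to about 2 mm. A picture is of the moment at which its call begins.
- job.sign_off(): hands the job in; it is judged then, once.
Trained networks look in a picture, given as the dict that the camera call returned (one of the last four; its "shot" number tells which), for a name from the list of things; names that differ only in an ending like _2 or _b are one class to them, and where a whole thing is asked for, a point or a joint stands for the part that bears it (a point fixed in the world has none). Each returns a list of dicts, best first, with "confidence" (0 to 1); they miss things now and then, are a little off and sometimes report something else, mostly with a low value. They report only what shows in the picture. A call takes as long as a camera call. They do not tell look-alikes from the thing itself.
- cut_out(query, picture): "mask" (420x560 bool, what is visible of it) and "point" ([row, column] in pixels, amid what is visible of it).
The state is a dict: "clock": time; "joints": joint angles; "dq": joint speeds; "joint_efforts": joint torques, N m; "position": TCP position; "ee_rot": TCP orientation; "force": force on the tool from outside, world axes, zero at the start; "ft_torque": the same for the moment, N m; "width": opening from 0.0 (shut) to 1.0 (fully open); "gripper_force": force on a finger pad.
Only numpy, scipy, OpenCV 4.12 (cv2) and the standard library are available. Lean on these libraries where they do the work, as an engineer would, in place of code of your own. Each camera call takes 0.05 s, during which the arm holds its last target. There are 200 camera calls.

## Task

Slide the wooden box's lid fully open by its knob, use the scoop to bring at least three walnuts over into the bowl, stand the scoop back on its mat, empty and upright, and push the lid fully home again. Keep the fingers off the walnuts and leave none lying outside the box and the bowl. Do not shift the bowl, the mug or the jam jar.

Things in the scene. Friction and masses are not known exactly. Their poses are not given: they have to be found in the camera images.
- nut_box: Fixed pale wooden box, outer 132 mm (its x) x 264 mm (its y) x 92 mm high, inside 112 x 240 mm; origin at the centre of its underside, z up. The walnuts lie in it. Two lid runners (5 mm thick, top 105 mm high, at y = +-135 mm) run along its ends and stick out 70 mm in front (-x).
- box_low (a point): Middle of the valley line inside the box where the floor is lowest, 85 mm from the box's centre towards +y and 17 mm above the worktop; axes as the box's. The floor falls 14 degrees to it from the -y end wall (68 mm high there); beyond it a ramp rises 50 degrees to the +y end wall. The walnuts gather against the ramp.
- lid (a joint): Sliding lid: a darker wooden board 8 mm thick, 132 x 264 mm, top 101 mm above the worktop. In m: 0 = home (shut), 0.12 = fully open; it opens along the box's -x, towards the robot. A spring catch 7 mm from home holds it shut (about 6 N to pull past it; pushed in past it, it snaps home); elsewhere friction of 1.5 N holds it.
- lid_knob (a point): Grip point of the lid's upright round steel knob, 24 mm diameter and 36 mm tall (101 to 137 mm above the worktop); the point lies on its axis 22 mm above the lid's top, on the lid's centre line 45 mm in front of the lid's centre. Moves with the lid.
- scoop: Loose aluminium scoop, 0.22 kg: flat floor 95 mm (its x) x 92 mm (y), sheet 2.5 mm, open at the +x nose; back and side walls 40 mm high, the sides cut to 20 mm in front and ending 8 mm short of the lip. Origin at the centre of its underside, z up. A riser behind the back wall carries a black grip bar overhead along x: 98 x 18 (y) x 30 mm high, 79 to 109 mm above the underside.
- scoop_grip (a point): Middle of the grip bar above the scoop's centre, 94 mm above the underside; axes as the scoop's.
- scoop_lip (a point): Middle of the scoop's front lip, at the underside, 47.5 mm ahead of the scoop's origin.
- scoop_tray (a point): Point 18 mm above the scoop's underside at the middle of its floor, where a walnut lies.
- mat: Fixed thin cork mat, 150 x 130 x 4 mm, where the scoop starts and belongs; origin at the centre of its underside.
- bowl: Loose white bowl, 0.45 kg, rim radius 85 mm, 65 mm high; origin at the centre of its underside. It stands to one side of the box and the mat to the other; which is which varies.
- bowl_mid (a point): Point on the bowl's axis 35 mm above its underside.
- box_mid (a point): Point at the middle of the box, 50 mm above the worktop.
- nut1: A walnut in its shell: roundish, 34 mm thick and 38 mm long, 12 g; origin at its centre. One of six alike in the box.
- nut2: A walnut in its shell: roundish, 34 mm thick and 38 mm long, 12 g; origin at its centre. One of six alike in the box.
- nut3: A walnut in its shell: roundish, 34 mm thick and 38 mm long, 12 g; origin at its centre. One of six alike in the box.
- nut4: A walnut in its shell: roundish, 34 mm thick and 38 mm long, 12 g; origin at its centre. One of six alike in the box.
- nut5: A walnut in its shell: roundish, 34 mm thick and 38 mm long, 12 g; origin at its centre. One of six alike in the box.
- nut6: A walnut in its shell: roundish, 34 mm thick and 38 mm long, 12 g; origin at its centre. One of six alike in the box.
- mug: Bystander: white mug with a handle, 82 mm wide, 95 mm high; origin at the centre of its underside.
- jam_jar: Bystander: jar with a steel cap, 72 mm diameter, 100 mm high; origin at the centre of its underside.
Mind the look-alikes: they are no part of the job. Leave any yellow look-alike of the scoop alone.

How it is judged:
On the way, in this order (a step that is already met when the one before it is completed fails the run):
1. the lid is slid open (at least 100 mm) (value of joint lid above 0.1 m), for 0.2 s.
2. the scoop is lifted clear of the box with a walnut in it (height (world z) of scoop_tray above 0.11 m and distance between any of nut1, nut2, nut3, nut4, nut5, nut6 and scoop_tray below 0.055 m), for 0.1 s.
3. at least three walnuts lie in the bowl ((distance between each of nut1, nut2, nut3 and bowl_mid below 0.07 m or distance between each of nut1, nut2, nut4 and bowl_mid below 0.07 m or distance between each of nut1, nut2, nut5 and bowl_mid below 0.07 m or distance between each of nut1, nut2, nut6 and bowl_mid below 0.07 m or distance between each of nut1, nut3, nut4 and bowl_mid below 0.07 m or distance between each of nut1, nut3, nut5 and bowl_mid below 0.07 m or distance between each of nut1, nut3, nut6 and bowl_mid below 0.07 m or distance between each of nut1, nut4, nut5 and bowl_mid below 0.07 m or distance between each of nut1, nut4, nut6 and bowl_mid below 0.07 m or distance between each of nut1, nut5, nut6 and bowl_mid below 0.07 m or distance between each of nut2, nut3, nut4 and bowl_mid below 0.07 m or distance between each of nut2, nut3, nut5 and bowl_mid below 0.07 m or distance between each of nut2, nut3, nut6 and bowl_mid below 0.07 m or distance between each of nut2, nut4, nut5 and bowl_mid below 0.07 m or distance between each of nut2, nut4, nut6 and bowl_mid below 0.07 m or distance between each of nut2, nut5, nut6 and bowl_mid below 0.07 m or distance between each of nut3, nut4, nut5 and bowl_mid below 0.07 m or distance between each of nut3, nut4, nut6 and bowl_mid below 0.07 m or distance between each of nut3, nut5, nut6 and bowl_mid below 0.07 m or distance between each of nut4, nut5, nut6 and bowl_mid below 0.07 m)), for 0.2 s.
At the end, for the whole second after the job is handed in: At least three walnuts are in the bowl (centre within 70 mm of the point bowl_mid) and every other walnut is in the bowl or the box; the scoop stands released and upright (within 0.1 rad) on the mat, its centre within 40 mm of the mat's centre; the lid is home (within 5 mm); the bowl stands upright ((distance between each of nut1, nut2, nut3 and bowl_mid below 0.07 m or distance between each of nut1, nut2, nut4 and bowl_mid below 0.07 m or distance between each of nut1, nut2, nut5 and bowl_mid below 0.07 m or distance between each of nut1, nut2, nut6 and bowl_mid below 0.07 m or distance between each of nut1, nut3, nut4 and bowl_mid below 0.07 m or distance between each of nut1, nut3, nut5 and bowl_mid below 0.07 m or distance between each of nut1, nut3, nut6 and bowl_mid below 0.07 m or distance between each of nut1, nut4, nut5 and bowl_mid below 0.07 m or distance between each of nut1, nut4, nut6 and bowl_mid below 0.07 m or distance between each of nut1, nut5, nut6 and bowl_mid below 0.07 m or distance between each of nut2, nut3, nut4 and bowl_mid below 0.07 m or distance between each of nut2, nut3, nut5 and bowl_mid below 0.07 m or distance between each of nut2, nut3, nut6 and bowl_mid below 0.07 m or distance between each of nut2, nut4, nut5 and bowl_mid below 0.07 m or distance between each of nut2, nut4, nut6 and bowl_mid below 0.07 m or distance between each of nut2, nut5, nut6 and bowl_mid below 0.07 m or distance between each of nut3, nut4, nut5 and bowl_mid below 0.07 m or distance between each of nut3, nut4, nut6 and bowl_mid below 0.07 m or distance between each of nut3, nut5, nut6 and bowl_mid below 0.07 m or distance between each of nut4, nut5, nut6 and bowl_mid below 0.07 m) and (distance between nut1 and bowl_mid below 0.07 m or (distance between nut1 and box_mid below 0.125 m and height (world z) of nut1 between 0.024 and 0.1 m)) and (distance between nut2 and bowl_mid below 0.07 m or (distance between nut2 and box_mid below 0.125 m and height (world z) of nut2 between 0.024 and 0.1 m)) and (distance between nut3 and bowl_mid below 0.07 m or (distance between nut3 and box_mid below 0.125 m and height (world z) of nut3 between 0.024 and 0.1 m)) and (distance between nut4 and bowl_mid below 0.07 m or (distance between nut4 and box_mid below 0.125 m and height (world z) of nut4 between 0.024 and 0.1 m)) and (distance between nut5 and bowl_mid below 0.07 m or (distance between nut5 and box_mid below 0.125 m and height (world z) of nut5 between 0.024 and 0.1 m)) and (distance between nut6 and bowl_mid below 0.07 m or (distance between nut6 and box_mid below 0.125 m and height (world z) of nut6 between 0.024 and 0.1 m)) and value of joint lid below 0.005 m and horizontal distance between scoop and mat below 0.04 m and angle between scoop's own z axis and vertical below 0.1 rad and height (world z) of scoop below 0.012 m and linear speed of scoop below 0.02 m/s and angle between bowl's own z axis and vertical below 0.15 rad); the robot touches nothing.
It fails at once if the fingers touch a walnut (contact force between the fingers and nut1 above 0.5 N or contact force between the fingers and nut2 above 0.5 N or contact force between the fingers and nut3 above 0.5 N or contact force between the fingers and nut4 above 0.5 N or contact force between the fingers and nut5 above 0.5 N or contact force between the fingers and nut6 above 0.5 N).
It fails at once if a bystander (mug, jam jar) is moved more than 30 mm (distance of any of mug, jam_jar from where it was at the start of the episode above 0.03 m).
It fails at once if the bowl is moved more than 40 mm (distance of bowl from where it was at the start of the episode above 0.04 m).
It also fails if it takes over 72 s, if anything falls off the work surface, if the arm or the gripper's body presses on something with over 40 N, if the wrist force passes 120 N, or if a joint passes its speed limit or range.

## Working session

There is one attempt and no reset: what is moved stays moved. The work goes in short steps, Python scripts to look and compute and a tool call to move; the robot and the scene stay as the last step left them, time stands still between calls to the robot, and variables do not carry over. Pictures are saved under pics/ and viewed, at most 10 in all, crops included, and the job is handed in when it is done.

Besides the shell and the picture viewer there is one more tool, called after "Request:" as name(argument=value, ...), one argument or row to a line, values as JSON. play_rows: Moves the arm, as the interface text tells. Its arguments: {"type":"object","properties":{"increments":{"type":"string"},"grip_force":{"type":"number"}},"required":["increments"]}

```bash
mkdir -p pics; cat > h.py <<'E'
import numpy as np, cv2
from cell import arm, vision, job, cut_out
def world(im, mask=None):
    z=im["z_map"]; K=im["mtx"]; T=im["cam_to_world"]
    r,c=np.nonzero((z>0) if mask is None else (mask&(z>0)))
    d=z[r,c]; p=np.c_[(c-K[0,2])/K[0,0]*d, -(r-K[1,2])/K[1,1]*d, -d, np.ones(len(d))]
    return (p@T.T)[:,:3]
def save(im,n,crop=None,s=1):
    f=im["frame"][:,:,::-1]
    if crop: f=f[crop[0]:crop[1],crop[2]:crop[3]]
    cv2.imwrite("pics/"+n, cv2.resize(f,None,fx=s,fy=s))
E
python3 - <<'E'
from h import *
im=vision.get_image("top"); im2=vision.get_image("scene")
save(im,"a.png")
f=np.vstack([im2["frame"]]); save(im2,"b.png")
print(arm.hold_point_z, arm.observe())
for q in ["nut_box","lid_knob","scoop","mat","bowl","mug","jam_jar"]:
    for d in cut_out(q,im)[:3]:
        w=world(im,d["mask"]); print(q,round(d["confidence"],2),d["point"],np.round(np.percentile(w,[2,50,98],axis=0),3).tolist())
E
```

```text
0.0188 {'clock': 0.1, 'joints': array([-1.42658843,  0.43516744,  0.02496113,  1.57398623, -0.01156681,
        1.13404632, -0.07509611]), 'dq': array([-5.30495472e-04, -1.67294119e-03, -8.11703538e-04, -1.10431243e-03,
        1.38695159e-03,  7.53159404e-04, -8.70925457e-05]), 'joint_efforts': array([ 2.95978643e-03, -6.69132543e+01,  9.87835005e-01, -3.15146255e+01,
       -6.05037762e-02,  3.72853142e-02,  4.86240663e-05]), 'position': array([0.15263534, 0.6055941 , 0.22602225]), 'ee_rot': array([-3.86761077e-01, -3.11767092e+00,  2.29791608e-03]), 'force': array([ 0.72435403, -0.8766013 ,  0.24095697]), 'ft_torque': array([ 0.00539238,  0.02268535, -0.01021901]), 'gripper_force': 0.0, 'width': 0.9993165107019399}
nut_box 0.6 [161.9, 319.0] [[0.523, -0.109, 0.013], [0.596, 0.023, 0.1], [0.673, 0.16, 0.107]]
nut_box 0.25 [154.2, 205.4] [[0.592, 0.263, 0.001], [0.642, 0.308, 0.045], [0.669, 0.359, 0.096]]
lid_knob 0.88 [161.1, 315.6] [[0.545, -0.102, 0.096], [0.608, 0.023, 0.101], [0.673, 0.15, 0.107]]
scoop 0.97 [260.4, 111.4] [[0.325, 0.489, -0.003], [0.373, 0.541, 0.005], [0.43, 0.597, 0.111]]
scoop 0.86 [223.9, 185.9] [[0.42, 0.309, 0.001], [0.46, 0.359, 0.009], [0.51, 0.41, 0.115]]
scoop 0.65 [303.7, 181.7] [[0.219, 0.311, -0.002], [0.267, 0.362, 0.005], [0.318, 0.414, 0.112]]
mat 0.76 [215.2, 204.8] [[0.408, 0.282, -0.003], [0.483, 0.338, 0.004], [0.541, 0.434, 0.01]]
bowl 0.92 [232.6, 464.2] [[0.358, -0.407, 0.002], [0.436, -0.346, 0.026], [0.507, -0.261, 0.066]]
mug 0.64 [155.0, 205.5] [[0.592, 0.263, -0.001], [0.642, 0.309, 0.04], [0.672, 0.363, 0.096]]
jam_jar 0.56 [143.1, 443.4] [[0.628, -0.334, 0.005], [0.653, -0.296, 0.095], [0.692, -0.271, 0.104]]
```

View pics/a.png

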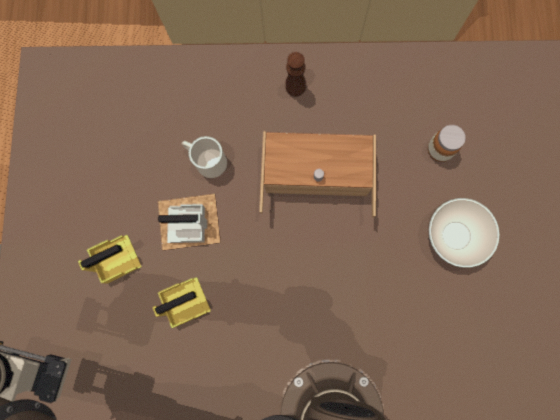

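View pics/b.png

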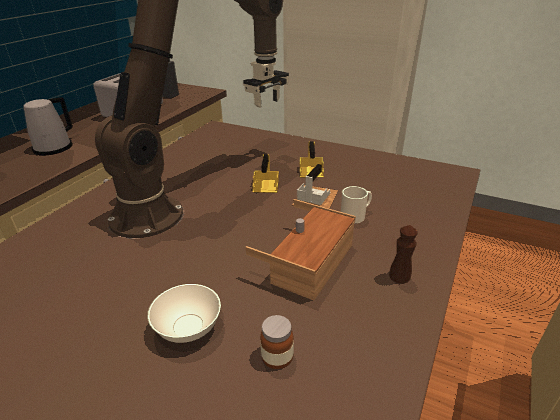

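```bash
cat >> h.py <<'E'
def rect(w):
    (c,s,a)=cv2.minAreaRect((w[:,:2]*1000).astype(np.float32)); return np.round(c,1),np.round(s,1),round(a,2)
E
python3 - <<'E'
from h import *
for cam in ["top","scene"]:
    im=vision.get_image(cam); w=world(im)
    def reg(x0,x1,y0,y1,z0,z1): return w[(w[:,0]>x0)&(w[:,0]<x1)&(w[:,1]>y0)&(w[:,1]<y1)&(w[:,2]>z0)&(w[:,2]<z1)]
    print(cam)
    k=reg(.5,.62,-.03,.08,.128,.15); print("knob top",len(k),np.round(np.median(k,0),4), rect(k))
    l=reg(.44,.75,-.2,.25,.085,.103); print("lid",len(l),rect(l),np.median(l[:,2]))
    l=reg(.44,.75,-.2,.25,.1035,.112); print("runners",len(l),rect(l) if len(l)>5 else "")
    b=reg(.38,.56,.26,.46,.095,.125); print("bar",len(b),rect(b),np.median(b[:,2]))
    b=reg(.38,.56,.26,.46,.03,.05); print("rim40",len(b),rect(b))
    b=reg(.38,.56,.26,.46,.005,.05); print("tray",len(b),rect(b))
    b=reg(.3,.58,-.5,-.2,.055,.075); print("bowl rim",rect(b))
    for z0,z1 in [(.1,.13),(.05,.1)]:
        b=reg(.55,.72,.2,.4,z0,z1)
        if len(b)>5: print("mug",rect(b))
    b=reg(.58,.75,-.4,-.2,.07,.13); print("jar",rect(b))
E
```

```text
top
knob top 81 [0.5642 0.0255 0.1361] (array([564.7,  26.5]), array([21.1, 22. ]), 88.97)
lid 4905 (array([575. ,  25.2]), array([275.9, 203. ]), 87.55) 0.10025337977385451
runners 862 (array([574.3,  25.6]), array([275.3, 199.7]), 87.62)
bar 361 (array([466.7, 359.1]), array([100.8,  23.2]), 88.98) 0.11139298746590098
rim40 132 (array([465.6, 339.1]), array([93.1, 62.9]), 0.62)
tray 1169 (array([473.6, 360.1]), array([187.7, 169. ]), 84.81)
bowl rim (array([ 432. , -330.5]), array([168.5, 166.3]), 87.21)
mug (array([642.1, 308.2]), array([106. ,  81.3]), 30.6)
jar (array([ 661.7, -303.5]), array([67.4, 67.7]), 78.26)
scene
knob top 50 [0.5701 0.0227 0.1356] (array([569.1,  25.9]), array([22.2, 22.8]), 59.32)
lid 3234 (array([579. ,  25.8]), array([279.9, 201.6]), 87.37) 0.10026687790461941
runners 233 (array([578.3,  26.7]), array([280.7, 200.7]), 87.14)
bar 132 (array([468.4, 358. ]), array([ 24. , 105.1]), 1.33) 0.11016964040277788
rim40 146 (array([468.2, 340.2]), array([95.4, 66.5]), 2.69)
tray 449 (array([469.5, 364.2]), array([157. , 144.4]), 19.22)
bowl rim (array([ 434. , -328.6]), array([168.3, 167. ]), 6.91)
mug (array([634.8, 312.1]), array([ 82.2, 110.5]), 1.18)
jar (array([ 667.6, -307.1]), array([65.3, 65.4]), 64.03)
```

```bash
python3 - <<'E'
from h import *
im=vision.get_image("top"); save(im,"c.png",(190,260,130,230),6)
E
```

```text
(no output)
```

View pics/c.png

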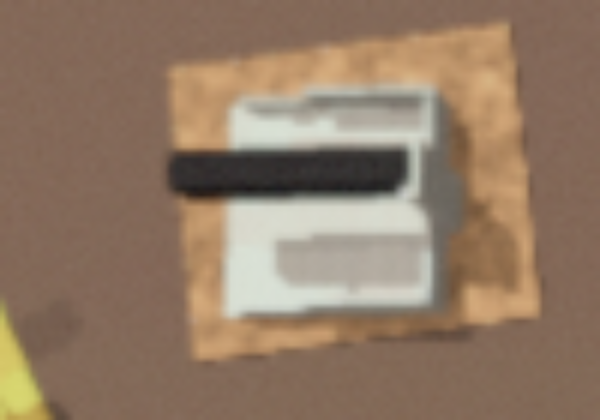

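```bash
cat >> h.py <<'E'
from scipy.spatial.transform import Rotation as R
def go(x,y,z,yaw=None):
    """remaining tool-axis shift (cm) and turn (deg) to put TCP at x,y,z with tool y axis at world angle yaw"""
    s=arm.observe(); M=R.from_rotvec(s["ee_rot"]).as_matrix()
    a=np.degrees(np.arctan2(M[1,1],M[0,1]))
    print("t",round(s["clock"],2),"pos",np.round(s["position"],4),"toolyaw",round(a,2),"tiltz",np.round(M[:,2],3),"w",round(s["width"],3),"F",np.round(s["force"],1),"gf",round(s["gripper_force"],1),"j7",round(s["joints"][6],2))
    print("  shift cm",np.round(100*M.T@(np.array([x,y,z])-s["position"]),2),"turn", None if yaw is None else round((a-yaw+180)%360-180,2))
E
echo ok
```

```text
ok
```

Request:
play_rows(
  increments="0 0 0 7 1;0 0 0 7 1;0 0 0 7 1;0 0 0 7 1;0 0 0 7 1",
)

```text
clock: 1.02
position: [0.1527, 0.6061, 0.2268]
ee_rot: [-1.315, -2.853, -0.0]
force: [0.7, 0.9, -0.5]
width: 1.002
gripper_force: 0.0
```

Request:
play_rows(
  increments="0 0 0 7 1;0 0 0 7 1;0 0 0 7 1;0 0 0 7 1;0 0 0 7 1",
)

```text
clock: 1.43
position: [0.1527, 0.6061, 0.2268]
ee_rot: [-2.112, -2.326, -0.0]
force: [-0.8, -0.1, 0.5]
width: 1.001
gripper_force: 0.0
```

Request:
play_rows(
  increments="0 0 0 4.2 1;0 0 0 4.2 1;-3.1 2.4 0 0 1;-3.1 2.4 0 0 1;-3.1 2.4 0 0 1",
)

```text
clock: 1.85
position: [0.2208, 0.509, 0.2265]
ee_rot: [2.268, 2.173, 0.0]
force: [1.0, 0.5, -0.6]
width: 1.003
gripper_force: 0.0
```

Request:
play_rows(
  increments="-3.1 2.4 0 0 1;-3.1 2.4 0 0 1;-3.1 2.4 0 0 1;-3.1 2.4 0 0 1;-3.1 2.4 0 0 1",
)

```text
clock: 2.27
position: [0.3343, 0.3482, 0.227]
ee_rot: [-2.27, -2.172, -0.001]
force: [0.2, 0.8, -0.3]
width: 0.997
gripper_force: 0.0
```

Request:
play_rows(
  increments="-3.1 2.4 0 0 1;-3.1 2.4 0 0 1;-3.1 2.4 0 0 1;-3.1 2.4 0 0 1;-3.1 2.4 0 0 1",
)

```text
clock: 2.68
position: [0.4473, 0.188, 0.2271]
ee_rot: [-2.27, -2.172, -0.002]
force: [1.2, -0.0, -0.2]
width: 1.003
gripper_force: 0.0
```

```bash
python3 - <<'E'
from h import *
go(.567,.026,.123-.0188+.004,-2.45)
E
```

```text
t 2.68 pos [0.4473 0.188  0.2271] toolyaw -2.52 tiltz [ 0.001  0.001 -1.   ] w 1.003 F [ 1.2 -0.  -0.2] gf 0.0 j7 -0.39
  shift cm [-15.67  12.67  11.88] turn -0.07
```

Request:
play_rows(
  increments="-3 2.4 0 0 1;-3 2.4 0 0 1;-3 2.4 0 0 1;-3 2.4 0 0 1;-3 2.4 0 0 1",
)

```text
clock: 3.1
position: [0.5606, 0.0329, 0.2269]
ee_rot: [-2.27, -2.172, -0.001]
force: [1.1, -0.3, 0.2]
width: 1.003
gripper_force: 0.0
```

Request:
play_rows(
  increments="0 0 0 0 1;0 0 0 0 1",
)

```text
clock: 3.27
position: [0.5606, 0.0315, 0.2267]
ee_rot: [2.275, 2.165, -0.001]
force: [0.3, 1.2, -0.2]
width: 1.002
gripper_force: 0.0
```

```bash
python3 - <<'E'
from h import *
im=vision.get_image("wrist"); w=world(im)
k=w[(abs(w[:,0]-.567)<.05)&(abs(w[:,1]-.026)<.05)&(w[:,2]>.125)&(w[:,2]<.145)]
if len(k)>5: print(len(k),rect(k))
go(.567,.026,.123-.0188+.004,-2.45)
E
```

```text
556 (array([566.7,  26.8]), array([22.9, 22.4]), 40.72)
t 3.32 pos [0.5598 0.0337 0.2265] toolyaw -2.66 tiltz [-0. -0. -1.] w 1.001 F [-0.4  0.7 -0.7] gf 0.0 j7 0.05
  shift cm [-0.74  0.75 11.83] turn -0.21
```

Request:
play_rows(
  increments="-0.7 0.7 2.5 0 1;0 0 3 0 1;0 0 3 0 1;0 0 2.3 0 1;0 0 1 0 1",
)

```text
clock: 3.73
position: [0.564, 0.0292, 0.1058]
ee_rot: [-2.265, -2.172, 0.005]
force: [-1.1, 0.3, 0.8]
width: 1.003
gripper_force: 0.0
```

Request:
play_rows(
  increments="0 0 0 0 -1;0 0 0 0 -1;0 0 0 0 -1;0 0 0 0 -1;0 0 0 0 -1",
  grip_force=40,
)

```text
clock: 4.15
position: [0.5672, 0.0273, 0.1101]
ee_rot: [2.269, 2.171, 0.003]
force: [0.6, -0.6, -0.1]
width: 0.685
gripper_force: 0.0
```

Request:
play_rows(
  increments="0 0 0 0 -1;0 -1 0 0 -1;0 -1 0 0 -1;0 -1 0 0 -1;0 -1 0 0 -1",
)

```text
clock: 4.57
position: [0.5256, 0.0289, 0.1091]
ee_rot: [2.27, 2.171, 0.001]
force: [2.8, -0.0, 1.2]
width: 0.321
gripper_force: 1.2
```

Request:
play_rows(
  increments="0 -1.5 0 0 -1;0 -1.5 0 0 -1;0 -1.5 0 0 -1;0 -1.5 0 0 -1;0 -1.5 0 0 -1",
)

```text
clock: 4.98
position: [0.4504, 0.0321, 0.109]
ee_rot: [2.27, 2.171, 0.001]
force: [2.5, -0.5, 4.2]
width: 0.253
gripper_force: 40.0
```

Request:
play_rows(
  increments="0 -0.7 0 0 -1;0 0 0 0 -1;0 0 0 0 -1",
)

```text
clock: 5.23
position: [0.4473, 0.0322, 0.1092]
ee_rot: [2.266, 2.168, 0.007]
force: [16.6, -2.8, -16.4]
width: 0.252
gripper_force: 40.0
```

Request:
play_rows(
  increments="0 0.3 0 0 -1;0 0 0 0 0.6;0 0 0 0 0.6;0 0 0 0 0.6;0 0 -2 0 1",
)

```text
clock: 5.65
position: [0.4446, 0.0324, 0.1265]
ee_rot: [-2.267, -2.17, 0.008]
force: [-0.2, 0.4, -0.4]
width: 0.49
gripper_force: 0.0
```

Request:
play_rows(
  increments="0 0 -3 0 1;0 0 -3 0 1;3.5 0 -2 0 1;4 0 0 0 1;4 0 0 -1.2 1",
)

```text
clock: 6.07
position: [0.4527, 0.1485, 0.2102]
ee_rot: [-2.25, -2.192, -0.005]
force: [0.9, 0.1, -0.4]
width: 0.856
gripper_force: 0.0
```

Request:
play_rows(
  increments="4 0 0 -1.2 1;4 0 0 0 1;4 0 0 0 1;4 0 0 0 1;4 0 0 0 1",
)

```text
clock: 6.48
position: [0.4527, 0.3489, 0.2084]
ee_rot: [-2.224, -2.219, 0.002]
force: [1.5, -0.4, 0.7]
width: 0.997
gripper_force: 0.0
```

Request:
play_rows(
  increments="2 0 0 0 1;0 0 0 0 1;0 0 0 0 1",
)

```text
clock: 6.73
position: [0.4529, 0.3679, 0.2079]
ee_rot: [2.221, 2.221, -0.003]
force: [0.4, -0.7, 0.4]
width: 1.0
gripper_force: 0.0
```

```bash
python3 - <<'E'
from h import *
im=vision.get_image("wrist"); w=world(im)
b=w[(abs(w[:,0]-.467)<.08)&(abs(w[:,1]-.36)<.1)]
k=b[(b[:,2]>.1)&(b[:,2]<.125)]; print("bar",len(k),rect(k),np.median(k[:,2]))
k=b[(b[:,2]>.037)&(b[:,2]<.05)]; print("rim",len(k),rect(k))
go(.467,.380,.080,0)
im=vision.get_image("top"); save(im,"d.png",(110,240,230,410),4)
w=world(im)
n=cut_out("nut1",im)
for d in n: q=world(im,d["mask"]); print("nut",round(d["confidence"],2),np.round(np.median(q,0),3),len(q))
E
```

```text
bar 2024 (array([467.9, 360.4]), array([ 23.9, 100.1]), 0.02) 0.11283045948640896
rim 499 (array([467.6, 344.9]), array([92., 56.]), 0.61)
t 6.78 pos [0.4535 0.3663 0.2081] toolyaw -0.14 tiltz [-0.001 -0.002 -1.   ] w 1.001 F [ 0.5 -0.8 -0. ] gf 0.0 j7 -0.55
  shift cm [ 1.39  1.36 12.81] turn -0.14
nut 0.73 [0.65  0.096 0.048] 164
nut 0.71 [0.624 0.071 0.056] 140
nut 0.66 [0.59  0.071 0.056] 149
nut 0.63 [0.608 0.103 0.049] 122
nut 0.49 [0.645 0.042 0.064] 142
```

View pics/d.png

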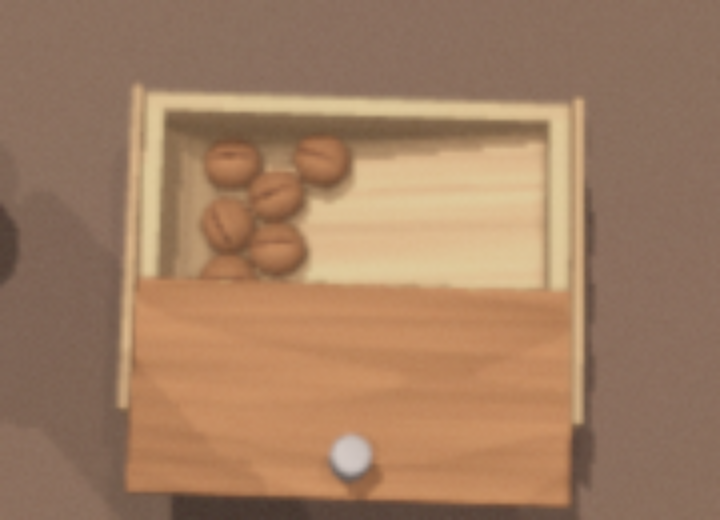

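Request:
play_rows(
  increments="1.5 1.4 2 0 1;0 0 3.5 0 1;0 0 3.5 0 1;0 0 2.8 0 1;0 0 1 0 1",
)

```text
clock: 7.3
position: [0.4664, 0.3792, 0.0772]
ee_rot: [2.226, 2.216, -0.009]
force: [0.2, 0.4, -0.8]
width: 0.998
gripper_force: 0.0
```

Request:
play_rows(
  increments="0 0 0 0 -1;0 0 0 0 -1;0 0 0 0 -1;0 0 0 0 -1;0 0 0 0 -1",
  grip_force=15,
)

```text
clock: 7.72
position: [0.4689, 0.3829, 0.0824]
ee_rot: [-2.224, -2.218, -0.004]
force: [-0.2, -0.3, -0.1]
width: 0.688
gripper_force: 0.0
```

Request:
play_rows(
  increments="0 0 0 0 -1;0 0 0 0 -1;0 0 0 0 -1;0 0 0 0 -1;0 0 0 0 -1",
)

```text
clock: 8.13
position: [0.468, 0.3822, 0.0807]
ee_rot: [-2.224, -2.219, 0.0]
force: [0.5, -0.2, 0.3]
width: 0.325
gripper_force: 0.0
```

Request:
play_rows(
  increments="0 0 -1 0 -1;0 0 -2 0 -1;0 0 -2 0 -1;0 0 0 0 -1;0 0 0 0 -1",
)

```text
clock: 8.55
position: [0.4686, 0.3827, 0.132]
ee_rot: [-2.224, -2.219, -0.004]
force: [-0.8, -0.5, -2.2]
width: 0.196
gripper_force: 15.0
```

```bash
cat >> h.py <<'E'
def pitch(xc=None,cams=("top","scene")):
    """scoop bar pitch: fit line to bar top points near tool; +=nose(tool x) up"""
    s=arm.observe(); M=R.from_rotvec(s["ee_rot"]).as_matrix(); p=s["position"]
    for c in cams:
        im=vision.get_image(c); w=(world(im)-p)@M; w[:,2]*=-1
        for name,z0,z1,yy in [("bar",-.05,.035,.011),("side",-.1,-.02,.05)]:
            k=w[(abs(w[:,0])<.13)&(abs(w[:,1])<yy)&(w[:,2]>z0)&(w[:,2]<z1)]
            if name=="side": k=k[abs(k[:,1])>.03]
            if len(k)<10: print(c,name,"none"); continue
            b=[]
            for x in np.arange(-.12,.12,.01):
                q=k[(k[:,0]>=x)&(k[:,0]<x+.01)]
                if len(q)>2: b.append((round(x+.005,3),round(float(np.percentile(q[:,2],92)),3)))
            print(c,name,b)
E
python3 - <<'E'
from h import *
go(.467,.382,.13,0); pitch()
im=vision.get_image("scene"); save(im,"e.png",(120,260,230,420),4)
E
```

```text
t 8.55 pos [0.4686 0.3827 0.132 ] toolyaw -0.14 tiltz [ 0.002  0.002 -1.   ] w 0.196 F [-0.8 -0.5 -2.2] gf 15.0 j7 -0.5
  shift cm [-0.07 -0.16  0.2 ] turn -0.14
top bar [(np.float64(-0.075), 0.003), (np.float64(-0.065), 0.007), (np.float64(-0.055), 0.008), (np.float64(-0.045), 0.01), (np.float64(-0.035), 0.009), (np.float64(-0.025), 0.011), (np.float64(-0.015), 0.03), (np.float64(-0.005), 0.016)]
top side [(np.float64(-0.065), -0.061), (np.float64(-0.055), -0.062), (np.float64(-0.045), -0.062), (np.float64(-0.035), -0.062), (np.float64(-0.025), -0.062), (np.float64(-0.015), -0.062), (np.float64(-0.005), -0.061), (np.float64(0.005), -0.084), (np.float64(0.015), -0.098), (np.float64(0.025), -0.095)]
scene bar [(np.float64(-0.075), 0.001), (np.float64(-0.065), 0.003), (np.float64(-0.055), 0.007), (np.float64(-0.045), 0.006), (np.float64(-0.035), 0.007), (np.float64(-0.025), 0.007), (np.float64(-0.015), 0.02), (np.float64(-0.005), 0.03), (np.float64(0.005), 0.022), (np.float64(0.015), 0.009)]
scene side [(np.float64(-0.065), -0.065), (np.float64(-0.055), -0.066), (np.float64(-0.045), -0.064), (np.float64(-0.035), -0.062), (np.float64(-0.025), -0.063), (np.float64(-0.015), -0.062), (np.float64(-0.005), -0.066), (np.float64(0.005), -0.08), (np.float64(0.015), -0.08), (np.float64(0.025), -0.084)]
```

View pics/e.png

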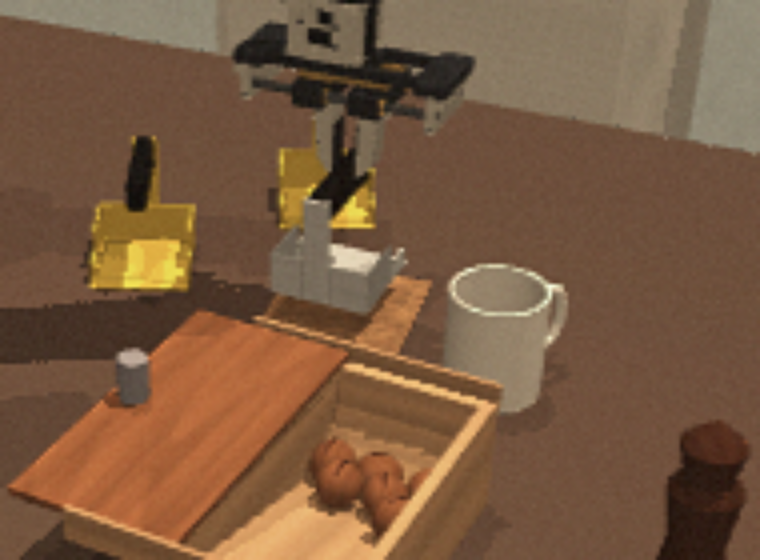

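Request:
play_rows(
  increments="0 0 0 0 -1;0 0 0 0 -1;0 0 0 0 -1",
  grip_force=6,
)

```text
clock: 8.95
position: [0.4679, 0.382, 0.1302]
ee_rot: [2.224, 2.218, -0.002]
force: [-0.6, 0.4, -2.1]
width: 0.193
gripper_force: 6.0
```

```bash
python3 - <<'E'
from h import *
pitch(cams=("scene",))
E
```

```text
scene bar [(np.float64(-0.075), -0.005), (np.float64(-0.065), -0.004), (np.float64(-0.055), 0.002), (np.float64(-0.045), 0.002), (np.float64(-0.035), 0.004), (np.float64(-0.025), 0.005), (np.float64(-0.015), 0.017), (np.float64(-0.005), 0.029), (np.float64(0.005), 0.031), (np.float64(0.015), 0.013), (np.float64(0.025), 0.012)]
scene side [(np.float64(-0.055), -0.073), (np.float64(-0.045), -0.07), (np.float64(-0.035), -0.068), (np.float64(-0.025), -0.067), (np.float64(-0.015), -0.063), (np.float64(-0.005), -0.062), (np.float64(0.005), -0.063), (np.float64(0.015), -0.079), (np.float64(0.025), -0.076), (np.float64(0.035), -0.076), (np.float64(0.045), -0.092)]
```

Request:
play_rows(
  increments="0 0 0 0 -1;0 0 0 0 -1;0 0 0 0 -1",
  grip_force=4,
)

```text
clock: 9.25
position: [0.4681, 0.3822, 0.1307]
ee_rot: [2.224, 2.219, -0.0]
force: [0.9, -0.7, -1.9]
width: 0.196
gripper_force: 4.0
```

```bash
python3 - <<'E'
from h import *
pitch(cams=("scene",))
E
```

```text
scene bar [(np.float64(-0.065), -0.015), (np.float64(-0.055), -0.014), (np.float64(-0.045), -0.008), (np.float64(-0.035), 0.001), (np.float64(-0.025), 0.0), (np.float64(-0.015), 0.014), (np.float64(-0.005), 0.025), (np.float64(0.005), 0.026), (np.float64(0.015), 0.016)]
scene side [(np.float64(-0.035), -0.077), (np.float64(-0.025), -0.076), (np.float64(-0.015), -0.07), (np.float64(-0.005), -0.065), (np.float64(0.005), -0.068), (np.float64(0.015), -0.061), (np.float64(0.025), -0.075), (np.float64(0.035), -0.075), (np.float64(0.045), -0.071), (np.float64(0.055), -0.065), (np.float64(0.065), -0.078)]
```

Request:
play_rows(
  increments="0 0 0.8 0 -1;0 0 0.8 0 -1;0 0 0.8 0 -1;0 0 0.5 0 -1;0 0 0 0 -1",
)

```text
clock: 9.72
position: [0.4681, 0.3822, 0.1007]
ee_rot: [2.224, 2.218, -0.001]
force: [1.1, 0.5, -2.0]
width: 0.196
gripper_force: 4.0
```

Request:
play_rows(
  increments="0 0 0 0 0;0 0 0 0 0;0 0 0 0 0;0 0 1 0 0;0 0 0.8 0 0",
)

```text
clock: 10.13
position: [0.468, 0.3824, 0.0832]
ee_rot: [-2.224, -2.219, -0.001]
force: [-0.0, -0.0, 0.8]
width: 0.483
gripper_force: 0.0
```

```bash
python3 - <<'E'
from h import *
im=vision.get_image("top"); w=world(im)
b=w[(abs(w[:,0]-.467)<.08)&(abs(w[:,1]-.36)<.1)]
k=b[(b[:,2]>.037)&(b[:,2]<.05)]; print("rim",len(k),rect(k))
k=b[(b[:,2]>.10)&(b[:,2]<.12)]; print("bar",len(k),rect(k))
go(.467,.380,.083,0); pitch(cams=("scene",))
E
```

```text
rim 50 (array([465.8, 365.4]), array([90.5, 25.2]), 0.37)
bar 70 (array([475. , 361.3]), array([25.8, 42. ]), 87.46)
t 10.18 pos [0.467  0.3817 0.0813] toolyaw -0.13 tiltz [-0.002 -0.002 -1.   ] w 0.493 F [-0.4 -0.3 -2.1] gf 0.0 j7 -0.47
  shift cm [-0.17  0.   -0.17] turn -0.13
scene bar [(np.float64(-0.025), 0.027), (np.float64(-0.015), 0.033), (np.float64(-0.005), 0.032), (np.float64(0.005), 0.032), (np.float64(0.015), 0.033), (np.float64(0.025), 0.033), (np.float64(0.035), 0.034)]
scene side [(np.float64(-0.065), -0.075), (np.float64(-0.055), -0.076), (np.float64(-0.045), -0.075), (np.float64(-0.035), -0.075), (np.float64(-0.025), -0.044), (np.float64(-0.015), -0.039), (np.float64(-0.005), -0.038), (np.float64(0.005), -0.036), (np.float64(0.015), -0.038), (np.float64(0.025), -0.037), (np.float64(0.035), -0.037), (np.float64(0.045), -0.048), (np.float64(0.055), -0.056), (np.float64(0.065), -0.06), (np.float64(0.075), -0.061), (np.float64(0.095), -0.08), (np.float64(0.105), -0.078), (np.float64(0.115), -0.078)]
```

Request:
play_rows(
  increments="2 0 0 0 0;2 0 0 0 0;0 0 0 0 0",
)

```text
clock: 10.48
position: [0.467, 0.4268, 0.0834]
ee_rot: [-2.218, -2.222, -0.002]
force: [-1.6, 1.3, 0.4]
width: 0.498
gripper_force: 0.0
```

```bash
python3 - <<'E'
from h import *
s=arm.observe()
for c in ["wrist","top","scene"]:
    im=vision.get_image(c); w=world(im)
    b=w[(abs(w[:,0]-.467)<.08)&(abs(w[:,1]-.40)<.1)]
    for n,z0,z1 in [("rim",.037,.05),("low",.012,.035),("bar",.105,.12)]:
        k=b[(b[:,2]>z0)&(b[:,2]<z1)]
        if n=="bar": k=k[abs(k[:,0]-.467)<.02]
        if len(k)>9: print(c,n,len(k),rect(k),np.round(np.percentile(k[:,1],[2,98]),3))
go(.467,.380,.083,0)
E
```

```text
wrist rim 114 (array([468. , 416.6]), array([ 9.3, 91.9]), 89.92) [0.414 0.421]
wrist low 1188 (array([467.9, 410.2]), array([85.8, 92.3]), 89.9) [0.368 0.453]
wrist bar 3242 (array([467.9, 423.2]), array([71.6, 18.1]), 89.77) [0.391 0.458]
top rim 88 (array([465.8, 386.9]), array([91.2, 61.9]), 1.19) [0.356 0.417]
top low 143 (array([465.4, 398. ]), array([83.6, 92.8]), 89.01) [0.356 0.429]
top bar 179 (array([467.5, 387.6]), array([62.3, 24. ]), 87.17) [0.357 0.417]
scene rim 83 (array([467. , 385.4]), array([63.8, 97.2]), 81.94) [0.356 0.414]
scene low 186 (array([469.8, 400.9]), array([95.4, 90.2]), 1.79) [0.357 0.439]
scene bar 90 (array([463.5, 403.6]), array([32.2, 99.3]), 0.79) [0.356 0.451]
t 10.63 pos [0.468  0.4217 0.0834] toolyaw -0.13 tiltz [-0.    -0.001 -1.   ] w 0.497 F [ 1.3 -0.4 -0.3] gf 0.0 j7 -0.52
  shift cm [-4.17 -0.1   0.04] turn -0.13
```

Request:
play_rows(
  increments="1 0 -0.2 0 0;0 0 0 0 -1;0 0 0 0 -1;0 0 0 0 -1;0 0 0 0 -1",
  grip_force=15,
)

```text
clock: 11.05
position: [0.4683, 0.4318, 0.0858]
ee_rot: [2.225, 2.218, -0.0]
force: [-0.3, -0.1, 0.7]
width: 0.26
gripper_force: 0.0
```

Request:
play_rows(
  increments="0 0 0 0 -1;0 0 0 0 -1;0 0 0 0 -1;0 0 0 0 -1",
)

```text
clock: 11.38
position: [0.4683, 0.432, 0.0857]
ee_rot: [2.224, 2.218, -0.0]
force: [0.4, -1.5, -0.3]
width: 0.195
gripper_force: 15.0
```

Request:
play_rows(
  increments="0 0 -1 0 -1;0 0 -2 0 -1;0 0 -2 0 -1;0 0 0 0 -1;0 0 0 0 -1",
)

```text
clock: 11.8
position: [0.4687, 0.4329, 0.1372]
ee_rot: [-2.224, -2.218, -0.004]
force: [-0.7, 0.0, -2.7]
width: 0.196
gripper_force: 15.0
```

```bash
python3 - <<'E'
from h import *
go(.467,.380,.083,0);pitch(cams=("scene",))
E
```

```text
t 11.8 pos [0.4687 0.4329 0.1372] toolyaw -0.14 tiltz [ 0.002  0.002 -1.   ] w 0.196 F [-0.7  0.  -2.7] gf 15.0 j7 -0.56
  shift cm [-5.3  -0.17  5.4 ] turn -0.14
scene bar [(np.float64(-0.075), 0.021), (np.float64(-0.065), 0.025), (np.float64(-0.055), 0.028), (np.float64(-0.045), 0.028), (np.float64(-0.035), 0.028), (np.float64(-0.025), 0.028), (np.float64(-0.015), 0.029), (np.float64(-0.005), 0.031), (np.float64(0.005), 0.033)]
scene side [(np.float64(-0.065), -0.044), (np.float64(-0.055), -0.041), (np.float64(-0.045), -0.043), (np.float64(-0.035), -0.044), (np.float64(-0.025), -0.043), (np.float64(-0.015), -0.043), (np.float64(-0.005), -0.062), (np.float64(0.005), -0.063), (np.float64(0.015), -0.063)]
```

Request:
play_rows(
  increments="0 0 0 0 -1;0 0 0 0 -1;0 0 0 0 -1",
  grip_force=5,
)

```text
clock: 12.1
position: [0.4677, 0.4319, 0.1349]
ee_rot: [2.224, 2.219, -0.002]
force: [0.1, 0.6, -1.8]
width: 0.195
gripper_force: 5.0
```

```bash
python3 - <<'E'
from h import *
pitch(cams=("scene",))
E
```

```text
scene bar [(np.float64(-0.075), 0.019), (np.float64(-0.065), 0.024), (np.float64(-0.055), 0.026), (np.float64(-0.045), 0.027), (np.float64(-0.035), 0.026), (np.float64(-0.025), 0.026), (np.float64(-0.015), 0.028), (np.float64(-0.005), 0.033), (np.float64(0.005), 0.031), (np.float64(0.015), 0.03)]
scene side [(np.float64(-0.065), -0.047), (np.float64(-0.055), -0.046), (np.float64(-0.045), -0.045), (np.float64(-0.035), -0.045), (np.float64(-0.025), -0.044), (np.float64(-0.015), -0.044), (np.float64(-0.005), -0.056), (np.float64(0.005), -0.062), (np.float64(0.015), -0.063)]
```

Request:
play_rows(
  increments="0 0 0 0 -1;0 0 0 0 -1;0 0 0 0 -1;0 0 0 0 -1",
  grip_force=3,
)

```text
clock: 12.48
position: [0.4682, 0.4323, 0.1357]
ee_rot: [-2.224, -2.219, -0.0]
force: [-1.0, -0.1, -2.5]
width: 0.195
gripper_force: 3.0
```

```bash
python3 - <<'E'
from h import *
pitch(cams=("scene",))
E
```

```text
scene bar [(np.float64(-0.065), -0.016), (np.float64(-0.055), -0.011), (np.float64(-0.045), -0.003), (np.float64(-0.035), 0.004), (np.float64(-0.025), 0.01), (np.float64(-0.015), 0.018), (np.float64(-0.005), 0.03), (np.float64(0.005), 0.031), (np.float64(0.015), 0.035)]
scene side [(np.float64(-0.015), -0.069), (np.float64(-0.005), -0.067), (np.float64(0.005), -0.057), (np.float64(0.015), -0.049), (np.float64(0.025), -0.044), (np.float64(0.035), -0.051), (np.float64(0.045), -0.048), (np.float64(0.055), -0.042), (np.float64(0.065), -0.039), (np.float64(0.075), -0.049)]
```

Request:
play_rows(
  increments="-3 0 0 0 -1;-4 0 0 0 -1;-3 0 1 0 -1;0 0 1.4 0 -1;0 0 0.8 0 -1",
)

```text
clock: 12.95
position: [0.4691, 0.3301, 0.1039]
ee_rot: [2.228, 2.214, 0.002]
force: [2.5, -0.1, 4.7]
width: 0.198
gripper_force: 3.0
```

Request:
play_rows(
  increments="1 0 0.3 0 -1;1.2 0 0.3 0 -1;1.2 0 0.4 0 -1;1.3 0 0.5 0 -1;1.4 0 0.6 0 -1",
)

```text
clock: 13.37
position: [0.4675, 0.3961, 0.0823]
ee_rot: [-2.222, -2.221, -0.001]
force: [1.1, -0.0, -1.2]
width: 0.201
gripper_force: 3.0
```

Request:
play_rows(
  increments="1 0 0.1 0 -1;0 0 0 0 -1",
)

```text
clock: 13.53
position: [0.4661, 0.4067, 0.0803]
ee_rot: [-2.219, -2.222, 0.003]
force: [-0.3, 0.8, -0.6]
width: 0.196
gripper_force: 3.0
```

```bash
python3 - <<'E'
from h import *
go(.467,.380,.083,0);pitch(cams=("scene",))
E
```

```text
t 13.53 pos [0.4661 0.4067 0.0803] toolyaw 0.1 tiltz [-0.002 -0.    -1.   ] w 0.196 F [-0.3  0.8 -0.6] gf 3.0 j7 -0.5
  shift cm [-2.67  0.09 -0.27] turn 0.1
scene bar [(np.float64(-0.075), 0.026), (np.float64(-0.065), 0.032), (np.float64(-0.055), 0.034), (np.float64(-0.045), 0.033), (np.float64(-0.035), 0.033), (np.float64(-0.025), 0.034), (np.float64(-0.015), 0.034), (np.float64(-0.005), 0.034), (np.float64(0.005), 0.034)]
scene side [(np.float64(-0.085), -0.074), (np.float64(-0.075), -0.073), (np.float64(-0.065), -0.038), (np.float64(-0.055), -0.038), (np.float64(-0.045), -0.035), (np.float64(-0.035), -0.036), (np.float64(-0.025), -0.035), (np.float64(-0.015), -0.036), (np.float64(-0.005), -0.045), (np.float64(0.005), -0.055), (np.float64(0.015), -0.057), (np.float64(0.025), -0.063), (np.float64(0.045), -0.079), (np.float64(0.055), -0.078), (np.float64(0.065), -0.079), (np.float64(0.075), -0.078), (np.float64(0.085), -0.078), (np.float64(0.095), -0.079), (np.float64(0.105), -0.078), (np.float64(0.115), -0.078)]
```

Request:
play_rows(
  increments="0 0 0 0 -1;0 0 -2 0 -1;0 0 -4 0 -1;0 0 -4 0 -1;0 0 -4 0 -1",
  grip_force=20,
)

```text
clock: 14.0
position: [0.468, 0.4014, 0.2232]
ee_rot: [2.226, 2.216, -0.003]
force: [1.1, 1.3, -1.7]
width: 0.195
gripper_force: 20.0
```

Request:
play_rows(
  increments="-2 0.7 0 1 -1;-3.8 1.3 0 1.5 -1;-3.8 1.4 0 0 -1;-3.8 1.4 0 0 -1;-3.8 1.4 0 0 -1",
)

```text
clock: 14.42
position: [0.5239, 0.226, 0.2217]
ee_rot: [-2.273, -2.168, 0.0]
force: [1.5, 0.3, -2.0]
width: 0.194
gripper_force: 20.0
```

Request:
play_rows(
  increments="-3.8 1.4 0 0 -1;-3.8 1.4 0 0 -1;-3.8 1.4 0 0 -1;-3.8 1.4 0 0 -1;-3.8 1.4 0 0 -1",
)

```text
clock: 14.83
position: [0.5846, 0.033, 0.2217]
ee_rot: [-2.274, -2.167, -0.0]
force: [0.5, 0.3, -2.1]
width: 0.199
gripper_force: 20.0
```

Request:
play_rows(
  increments="-2 0.8 0 0 -1;0 0 0 0 -1;0 0 0 0 -1",
)

```text
clock: 15.08
position: [0.5917, 0.0128, 0.2216]
ee_rot: [-2.278, -2.164, 0.001]
force: [0.4, 0.8, -2.4]
width: 0.195
gripper_force: 20.0
```

```bash
python3 - <<'E'
from h import *
go(.6095,-.0118,.22,-2.45);pitch(cams=("scene",))
E
```

```text
t 15.08 pos [0.5917 0.0128 0.2216] toolyaw -2.94 tiltz [-0. -0. -1.] w 0.195 F [ 0.4  0.8 -2.4] gf 20.0 j7 0.1
  shift cm [-2.37  1.91  0.16] turn -0.49
scene bar [(np.float64(-0.075), 0.025), (np.float64(-0.065), 0.032), (np.float64(-0.055), 0.032), (np.float64(-0.045), 0.034), (np.float64(-0.035), 0.033), (np.float64(-0.025), 0.034), (np.float64(-0.015), 0.034), (np.float64(-0.005), 0.035), (np.float64(0.005), 0.035)]
scene side [(np.float64(-0.065), -0.039), (np.float64(-0.055), -0.037), (np.float64(-0.045), -0.036), (np.float64(-0.035), -0.036), (np.float64(-0.025), -0.036), (np.float64(-0.015), -0.036), (np.float64(-0.005), -0.053), (np.float64(0.005), -0.054), (np.float64(0.015), -0.055), (np.float64(0.025), -0.058), (np.float64(0.035), -0.073)]
```

Request:
play_rows(
  increments="-1.2 1 0 -0.5 -1;-1.2 0.9 1.5 0 -1;0 0 1.5 0 -1;0 0 0 0 -1;0 0 0 0 -1",
)

```text
clock: 15.55
position: [0.6091, -0.0073, 0.191]
ee_rot: [-2.259, -2.18, 0.002]
force: [0.4, -0.1, -2.2]
width: 0.197
gripper_force: 20.0
```

```bash
cat >> h.py <<'E'
BC=np.array([.611,.0242,0]); a_=np.radians(-2.45); BM=np.array([[np.cos(a_),-np.sin(a_),0],[np.sin(a_),np.cos(a_),0],[0,0,1]])
def box(w): return (w-BC)@BM
E
python3 - <<'E'
from h import *
go(.6095,-.0118,.14,-2.45)
s=arm.observe(); print("tool in box mm",np.round(1000*box(s["position"]),1))
for c in ["top","scene"]:
    b=box(world(vision.get_image(c)))
    k=b[(abs(b[:,0])<.08)&(b[:,1]>-.1)&(b[:,1]<.14)]
    f=b[(abs(b[:,2]-.092)<.004)&(b[:,0]>.045)&(b[:,0]<.08)&(b[:,1]>0)&(b[:,1]<.12)]
    if len(f)>5: print(c,"far wall x",np.round(np.percentile(f[:,0],[3,50,97]),4),len(f))
    e=b[(abs(b[:,2]-.105)<.003)&(b[:,1]>.12)&(b[:,1]<.15)]
    if len(e)>5: print(c,"runner y",np.round(np.percentile(e[:,1],[3,97]),4), "x",np.round(np.percentile(e[:,0],[1,99]),4))
    k=b[(b[:,2]>.125)&(b[:,2]<.165)&(abs(b[:,0])<.07)&(abs(b[:,1]+.06)<.06)]
    if len(k)>5: print(c,"scoop x",np.round(np.percentile(k[:,0],[2,98]),4),"y",np.round(np.percentile(k[:,1],[2,98]),4))
E
```

```text
t 15.55 pos [ 0.6091 -0.0073  0.191 ] toolyaw -2.05 tiltz [-0.003  0.001 -1.   ] w 0.197 F [ 0.4 -0.1 -2.2] gf 20.0 j7 0.17
  shift cm [-0.45  0.07  5.1 ] turn 0.4
tool in box mm [ -0.5 -31.6 191. ]
top far wall x [0.0542 0.0593 0.0651] 152
top runner y [0.1211 0.1372] x [-0.1849  0.0567]
scene far wall x [0.0566 0.0628 0.0676] 103
scene runner y [0.1245 0.1435] x [-1.3571  0.0657]
scene scoop x [-0.0442  0.0468] y [-0.1037 -0.0211]
```

Request:
play_rows(
  increments="-0.4 0 1.5 0.4 -1;0 0 1.5 0 -1;0 0 1.2 0 -1;0 0 0.8 0 -1;0 0 0 0 -1",
)

```text
clock: 16.07
position: [0.6092, -0.0122, 0.1404]
ee_rot: [-2.268, -2.171, 0.002]
force: [-0.3, 0.6, -1.7]
width: 0.192
gripper_force: 20.0
```

Request:
play_rows(
  increments="0.3 0 0.4 0 -1;0.4 0 0.4 0 -1;0.4 0 0.4 0 -1;0.4 0 0.4 0 -1;0.4 0 0.4 0 -1",
  grip_force=4,
)

```text
clock: 16.48
position: [0.6114, 0.0072, 0.1218]
ee_rot: [2.269, 2.172, 0.002]
force: [-0.5, 2.4, 2.5]
width: 0.196
gripper_force: 4.0
```

```bash
python3 - <<'E'
from h import *
go(.6095,-.0118,.121,-2.45)
s=arm.observe(); print("tool in box mm",np.round(1000*box(s["position"]),1)); pitch(cams=("scene","top"))
E
```

```text
t 16.48 pos [0.6114 0.0072 0.1218] toolyaw -2.5 tiltz [ 0.001  0.001 -1.   ] w 0.196 F [-0.5  2.4  2.5] gf 4.0 j7 0.19
  shift cm [-1.9  -0.11  0.08] turn -0.05
tool in box mm [  1.1 -17.  121.8]
scene bar [(np.float64(-0.115), -0.017), (np.float64(-0.085), -0.016), (np.float64(-0.075), 0.028), (np.float64(-0.065), 0.034), (np.float64(-0.055), 0.03), (np.float64(-0.045), 0.031), (np.float64(-0.035), 0.031), (np.float64(-0.025), 0.032), (np.float64(-0.015), 0.033), (np.float64(-0.005), 0.028), (np.float64(0.005), 0.035)]
scene side [(np.float64(-0.115), -0.026), (np.float64(-0.075), -0.022), (np.float64(-0.065), -0.022), (np.float64(-0.055), -0.024), (np.float64(-0.045), -0.027), (np.float64(-0.035), -0.027), (np.float64(-0.025), -0.03), (np.float64(-0.015), -0.038), (np.float64(0.025), -0.055), (np.float64(0.035), -0.053), (np.float64(0.045), -0.055), (np.float64(0.055), -0.071), (np.float64(0.065), -0.067), (np.float64(0.075), -0.074), (np.float64(0.085), -0.071), (np.float64(0.095), -0.07)]
top bar [(np.float64(-0.115), -0.016), (np.float64(-0.105), -0.027)]
top side [(np.float64(-0.115), -0.022), (np.float64(-0.105), -0.027), (np.float64(-0.095), -0.053), (np.float64(0.085), -0.067), (np.float64(0.095), -0.066), (np.float64(0.105), -0.071), (np.float64(0.115), -0.082)]
```

Request:
play_rows(
  increments="0.3 0 0.25 0 -1;1 0 0.3 0 -1;1 0 0.25 0 -1;1 0 0.25 0 -1;1 0 0.25 0 -1",
  grip_force=5,
)

```text
clock: 17.0
position: [0.6126, 0.0501, 0.1081]
ee_rot: [-2.27, -2.172, 0.001]
force: [0.2, -1.9, -2.9]
width: 0.198
gripper_force: 5.0
```

Request:
play_rows(
  increments="1 0 0.25 0 -1;1 0 0.25 0 -1;0.8 0 0.2 0 -1;0.6 0 0.15 0 -1;0 0 0 0 -1",
)

```text
clock: 17.42
position: [0.6141, 0.0849, 0.0997]
ee_rot: [-2.267, -2.173, 0.0]
force: [-0.8, 0.9, -1.7]
width: 0.195
gripper_force: 5.0
```

```bash
sed -i 's/z1,yy in \[("bar",-.05,.035/z1,yy in [("bar",-.05,.055/' h.py; python3 - <<'E'
from h import *
s=arm.observe(); print("tool in box mm",np.round(1000*box(s["position"]),1),s["force"]); pitch(cams=("scene",))
im=vision.get_image("scene"); save(im,"f.png",(170,310,230,410),4)
E
```

```text
tool in box mm [ 0.5 60.8 99.7] [-0.76748997  0.94448484 -1.68866626]
scene bar [(np.float64(-0.115), -0.047), (np.float64(-0.105), -0.049), (np.float64(-0.095), -0.039), (np.float64(-0.085), -0.009), (np.float64(-0.075), 0.032), (np.float64(-0.065), 0.05), (np.float64(-0.055), 0.05), (np.float64(-0.045), 0.048), (np.float64(-0.035), 0.046), (np.float64(-0.025), 0.043), (np.float64(-0.015), 0.041), (np.float64(-0.005), 0.048), (np.float64(0.005), 0.043), (np.float64(0.015), 0.033), (np.float64(0.025), -0.046), (np.float64(0.055), -0.032), (np.float64(0.065), -0.009), (np.float64(0.075), 0.001)]
scene side [(np.float64(-0.115), -0.046), (np.float64(-0.105), -0.049), (np.float64(-0.095), -0.052), (np.float64(-0.085), -0.038), (np.float64(-0.075), -0.022), (np.float64(-0.065), -0.023), (np.float64(-0.055), -0.021), (np.float64(-0.045), -0.024), (np.float64(-0.035), -0.026), (np.float64(-0.025), -0.029), (np.float64(-0.015), -0.037), (np.float64(-0.005), -0.039), (np.float64(0.015), -0.043), (np.float64(0.025), -0.022), (np.float64(0.035), -0.02), (np.float64(0.045), -0.031), (np.float64(0.065), -0.021)]
```

View pics/f.png

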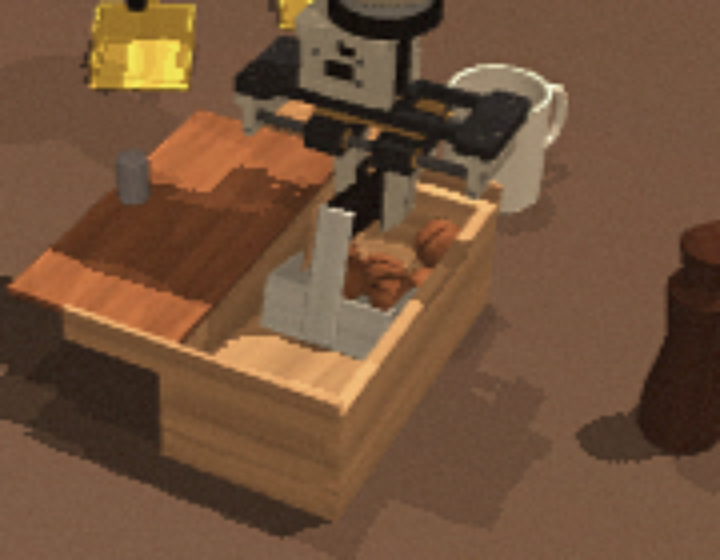

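Request:
play_rows(
  increments="0.5 0 0.3 0 -1;0.5 0 0.2 0 -1;0.5 0 0.15 0 -1;0.5 0 0.1 0 -1;0 0 0 0 -1",
  grip_force=7,
)

```text
clock: 17.93
position: [0.6163, 0.1031, 0.0935]
ee_rot: [2.27, 2.17, 0.003]
force: [0.3, -1.4, 4.1]
width: 0.204
gripper_force: 7.0
```

```bash
python3 - <<'E'
from h import *
s=arm.observe(); print("tool in box mm",np.round(1000*box(s["position"]),1),s["force"]); pitch(cams=("scene",))
im=vision.get_image("top"); w=box(world(im)); 
for d in cut_out("nut1",im): q=box(world(im,d["mask"])); print("nut box",round(d["confidence"],2),np.round(np.median(q,0),3),len(q))
im=vision.get_image("scene")
for d in cut_out("nut1",im): q=box(world(im,d["mask"])); print("nut box",round(d["confidence"],2),np.round(np.median(q,0),3),len(q))
E
```

```text
tool in box mm [ 1.9 79.1 93.5] [ 0.26445054 -1.36900245  4.09314622]
scene bar [(np.float64(-0.115), -0.044), (np.float64(-0.105), -0.016), (np.float64(-0.095), 0.003), (np.float64(-0.085), 0.025), (np.float64(-0.075), 0.047), (np.float64(-0.065), 0.053), (np.float64(-0.055), 0.047), (np.float64(-0.045), 0.053), (np.float64(-0.035), 0.05), (np.float64(-0.025), 0.052), (np.float64(-0.015), 0.049), (np.float64(-0.005), 0.045), (np.float64(0.005), 0.041), (np.float64(0.015), 0.038), (np.float64(0.035), -0.031), (np.float64(0.045), -0.022)]
scene side [(np.float64(-0.115), -0.045), (np.float64(-0.105), -0.047), (np.float64(-0.095), -0.022), (np.float64(-0.085), -0.021), (np.float64(-0.075), -0.048), (np.float64(-0.065), -0.021), (np.float64(-0.045), -0.021), (np.float64(-0.035), -0.021), (np.float64(-0.025), -0.028), (np.float64(-0.005), -0.041), (np.float64(0.005), -0.025), (np.float64(0.015), -0.021), (np.float64(0.025), -0.022), (np.float64(0.035), -0.028), (np.float64(0.045), -0.022), (np.float64(0.115), -0.094)]
nut box 0.61 [-0.158 -0.377  0.026] 3760
nut box 0.42 [ 0.08  -0.346  0.075] 1526
```

Request:
play_rows(
  increments="0.4 0 0 0 -1;0 0 -0.3 0 -1;0 0 -0.5 0 -1;0 0 -0.5 0 -1;0 0 -0.5 0 -1",
  grip_force=3,
)

```text
clock: 18.6
position: [0.6149, 0.1069, 0.1109]
ee_rot: [-2.27, -2.171, 0.001]
force: [0.1, -1.1, -2.4]
width: 0.195
gripper_force: 3.0
```

Request:
play_rows(
  increments="0 0 -0.5 0 -1;0 0 -0.5 0 -1;0 0 -0.5 0 -1;0 0 0 0 -1;0 0 0 0 -1",
)

```text
clock: 19.02
position: [0.6156, 0.107, 0.1261]
ee_rot: [2.27, 2.172, 0.001]
force: [0.1, -0.0, -2.7]
width: 0.198
gripper_force: 3.0
```

```bash
python3 - <<'E'
from h import *
s=arm.observe(); print("tool in box mm",np.round(1000*box(s["position"]),1),s["force"]); pitch(cams=("scene",))
im=vision.get_image("scene"); save(im,"g.png",(150,310,230,410),4)
E
```

```text
tool in box mm [  1.   82.9 126.1] [ 0.11481889 -0.01627935 -2.66423075]
scene bar [(np.float64(-0.095), -0.038), (np.float64(-0.085), -0.001), (np.float64(-0.075), 0.045), (np.float64(-0.065), 0.052), (np.float64(-0.055), 0.048), (np.float64(-0.045), 0.046), (np.float64(-0.035), 0.045), (np.float64(-0.025), 0.043), (np.float64(-0.015), 0.04), (np.float64(-0.005), 0.045), (np.float64(0.005), 0.047), (np.float64(0.015), 0.035), (np.float64(0.025), -0.019), (np.float64(0.035), -0.036), (np.float64(0.055), -0.023)]
scene side [(np.float64(-0.115), -0.079), (np.float64(-0.105), -0.081), (np.float64(-0.095), -0.083), (np.float64(-0.085), -0.035), (np.float64(-0.075), -0.021), (np.float64(-0.065), -0.021), (np.float64(-0.055), -0.023), (np.float64(-0.045), -0.026), (np.float64(-0.035), -0.027), (np.float64(-0.025), -0.03), (np.float64(-0.015), -0.037), (np.float64(-0.005), -0.037), (np.float64(0.005), -0.031), (np.float64(0.015), -0.022), (np.float64(0.025), -0.027), (np.float64(0.035), -0.035), (np.float64(0.045), -0.026), (np.float64(0.055), -0.021)]
```

View pics/g.png

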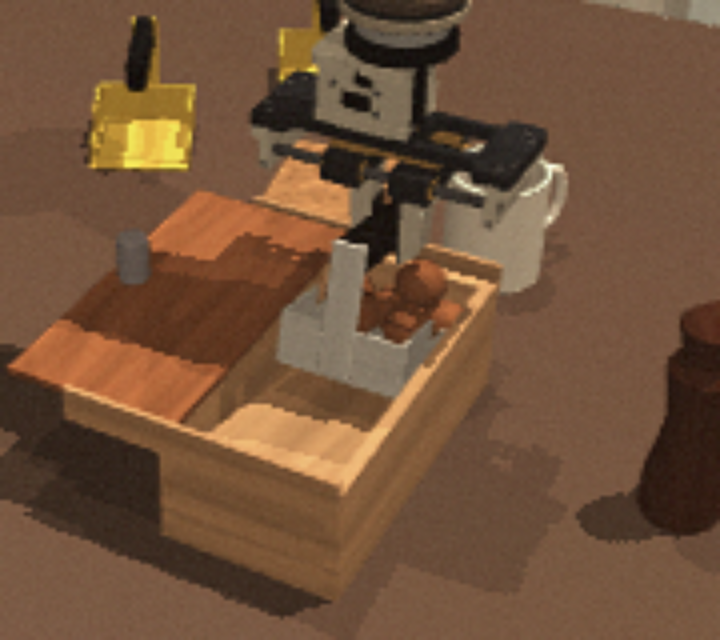

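Request:
play_rows(
  increments="-0.3 0 0 0 -1;-0.3 0 0 0 -1;-0.3 0 0 0 -1;-0.3 0 0 0 -1;0 0 0 0 -1",
)

```text
clock: 19.53
position: [0.6148, 0.0936, 0.1257]
ee_rot: [2.271, 2.17, -0.001]
force: [-0.1, -1.4, -2.2]
width: 0.196
gripper_force: 3.0
```

```bash
python3 - <<'E'
from h import *
s=arm.observe(); print("tool in box mm",np.round(1000*box(s["position"]),1),s["force"]); pitch(cams=("scene",))
im=vision.get_image("scene"); save(im,"g2.png",(150,310,230,410),4)
E
```

```text
tool in box mm [  0.8  69.5 125.7] [-0.12604755 -1.40658727 -2.23431537]
scene bar [(np.float64(-0.085), -0.026), (np.float64(-0.075), 0.033), (np.float64(-0.065), 0.041), (np.float64(-0.055), 0.04), (np.float64(-0.045), 0.039), (np.float64(-0.035), 0.038), (np.float64(-0.025), 0.037), (np.float64(-0.015), 0.038), (np.float64(-0.005), 0.043), (np.float64(0.005), 0.045), (np.float64(0.015), 0.035), (np.float64(0.025), -0.019), (np.float64(0.035), -0.023), (np.float64(0.065), -0.022)]
scene side [(np.float64(-0.115), -0.074), (np.float64(-0.105), -0.077), (np.float64(-0.095), -0.079), (np.float64(-0.085), -0.083), (np.float64(-0.075), -0.035), (np.float64(-0.065), -0.03), (np.float64(-0.055), -0.031), (np.float64(-0.045), -0.031), (np.float64(-0.035), -0.032), (np.float64(-0.025), -0.032), (np.float64(-0.015), -0.034), (np.float64(-0.005), -0.04), (np.float64(0.005), -0.04), (np.float64(0.015), -0.026), (np.float64(0.025), -0.025), (np.float64(0.035), -0.024), (np.float64(0.045), -0.048), (np.float64(0.055), -0.032), (np.float64(0.065), -0.022)]
```

View pics/g2.png

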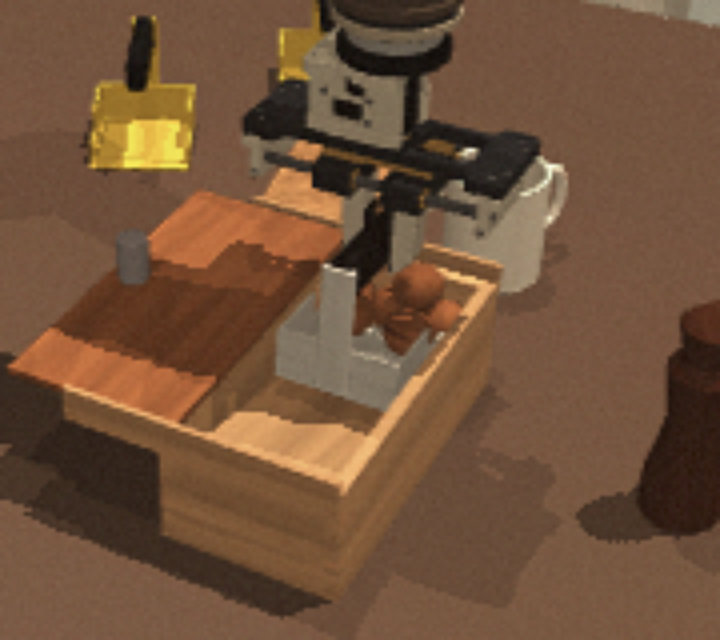

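Request:
play_rows(
  increments="-0.3 0 0 0 -1;-0.3 0 0 0 -1;-0.3 0 -0.1 0 -1;-0.3 0 -0.1 0 -1;-0.2 0 -0.1 0 -1",
)

```text
clock: 20.05
position: [0.6143, 0.0803, 0.1289]
ee_rot: [2.271, 2.171, 0.0]
force: [0.2, -0.1, -2.7]
width: 0.192
gripper_force: 3.0
```

```bash
cat >> h.py <<'E'
def nuts(cams=("scene","top")):
    for c in cams:
        im=vision.get_image(c)
        hsv=cv2.cvtColor(im["frame"],cv2.COLOR_RGB2HSV)
        for d in cut_out("nut1",im):
            if d["mask"].sum()<900:
                q=box(world(im,d["mask"])); 
                if len(q): print(c,"nut box",round(d["confidence"],2),np.round(np.median(q,0),3),"ztop",round(float(np.percentile(q[:,2],95)),3),len(q),np.round(d["point"]))
E
python3 - <<'E'
from h import *
s=arm.observe(); print("tool in box mm",np.round(1000*box(s["position"]),1),s["force"]); pitch(cams=("scene",)); nuts()
E
```

```text
tool in box mm [  0.9  56.2 128.9] [ 0.23374526 -0.06171263 -2.68965641]
scene bar [(np.float64(-0.075), 0.026), (np.float64(-0.065), 0.032), (np.float64(-0.055), 0.032), (np.float64(-0.045), 0.033), (np.float64(-0.035), 0.034), (np.float64(-0.025), 0.035), (np.float64(-0.015), 0.036), (np.float64(-0.005), 0.047), (np.float64(0.005), 0.043), (np.float64(0.015), 0.035), (np.float64(0.045), -0.046), (np.float64(0.055), -0.048), (np.float64(0.065), -0.036), (np.float64(0.075), -0.026), (np.float64(0.085), -0.025)]
scene side [(np.float64(-0.115), -0.075), (np.float64(-0.105), -0.076), (np.float64(-0.095), -0.08), (np.float64(-0.085), -0.083), (np.float64(-0.075), -0.085), (np.float64(-0.065), -0.039), (np.float64(-0.055), -0.037), (np.float64(-0.045), -0.036), (np.float64(-0.035), -0.037), (np.float64(-0.025), -0.036), (np.float64(-0.015), -0.035), (np.float64(-0.005), -0.04), (np.float64(0.005), -0.048), (np.float64(0.015), -0.044), (np.float64(0.025), -0.044), (np.float64(0.035), -0.05), (np.float64(0.045), -0.046), (np.float64(0.055), -0.049), (np.float64(0.065), -0.037), (np.float64(0.075), -0.024), (np.float64(0.085), -0.023)]
scene nut box 0.39 [-0.002  0.097  0.078] ztop 0.091 58 [225. 326.]
top nut box 0.69 [-0.008 -0.012  0.155] ztop 0.163 118 [158. 325.]
```

Request:
play_rows(
  increments="-0.2 0 -0.1 0 -1;-0.2 0 -0.1 0 -1;-0.2 0 -0.2 0 -1;-0.2 0 -0.2 0 -1;0 0 0 0 -1",
)

```text
clock: 20.72
position: [0.6142, 0.0722, 0.1353]
ee_rot: [2.271, 2.17, 0.001]
force: [0.7, -0.5, -1.8]
width: 0.199
gripper_force: 3.0
```

```bash
python3 - <<'E'
from h import *
s=arm.observe(); print("tool in box mm",np.round(1000*box(s["position"]),1),s["force"]); pitch(cams=("scene",)); 
im=vision.get_image("wrist"); save(im,"w.png",None,1.2)
im=vision.get_image("scene"); save(im,"g3.png",(150,310,270,400),5)
a=cv2.imread("pics/w.png"); b=cv2.imread("pics/g3.png"); h=500
cv2.imwrite("pics/wg.png",np.hstack([cv2.resize(a,(400,300)),cv2.resize(b,(int(300*130/160),300))]))
E
```

```text
tool in box mm [  1.1  48.1 135.3] [ 0.65411365 -0.46661532 -1.77943979]
scene bar [(np.float64(-0.075), 0.024), (np.float64(-0.065), 0.027), (np.float64(-0.055), 0.028), (np.float64(-0.045), 0.029), (np.float64(-0.035), 0.03), (np.float64(-0.025), 0.032), (np.float64(-0.015), 0.034), (np.float64(-0.005), 0.047), (np.float64(0.005), 0.04), (np.float64(0.015), 0.043), (np.float64(0.075), -0.043), (np.float64(0.085), -0.031)]
scene side [(np.float64(-0.115), -0.08), (np.float64(-0.105), -0.082), (np.float64(-0.095), -0.085), (np.float64(-0.085), -0.087), (np.float64(-0.075), -0.09), (np.float64(-0.065), -0.042), (np.float64(-0.055), -0.043), (np.float64(-0.045), -0.04), (np.float64(-0.035), -0.039), (np.float64(-0.025), -0.039), (np.float64(-0.015), -0.039), (np.float64(-0.005), -0.038), (np.float64(0.005), -0.055), (np.float64(0.015), -0.055), (np.float64(0.025), -0.054), (np.float64(0.035), -0.059), (np.float64(0.045), -0.055), (np.float64(0.055), -0.054), (np.float64(0.065), -0.055), (np.float64(0.075), -0.043), (np.float64(0.085), -0.031)]
```

View pics/wg.png

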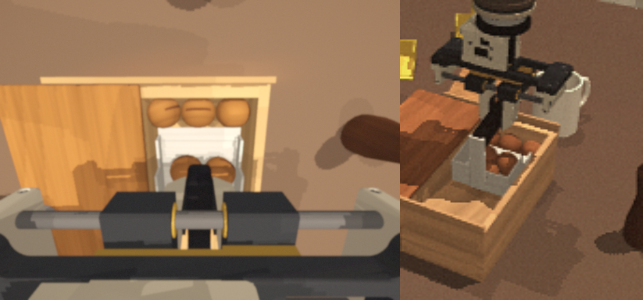

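Request:
play_rows(
  increments="0 0 0 0 -1;-0.2 0 0 0 -1;-0.4 0 0 0 -1;-0.4 0 0 0 -1;-0.2 0 -0.5 0 -1",
  grip_force=25,
)

```text
clock: 21.28
position: [0.6126, 0.0601, 0.1391]
ee_rot: [-2.27, -2.17, 0.002]
force: [-0.2, -0.4, -2.0]
width: 0.196
gripper_force: 25.0
```

Request:
play_rows(
  increments="0 0 -1 0 -1;0 0 -2 0 -1;0 0 -2.5 0 -1;0 0 -2.5 0 -1;0 0 -1.5 0 -1",
)

```text
clock: 21.7
position: [0.6144, 0.0607, 0.2385]
ee_rot: [2.269, 2.17, 0.005]
force: [1.1, 0.1, -2.0]
width: 0.193
gripper_force: 25.0
```

Request:
play_rows(
  increments="0 0 -0.5 0 -1;0 0 0 0 -1",
)

```text
clock: 21.87
position: [0.6142, 0.061, 0.2417]
ee_rot: [2.269, 2.171, 0.005]
force: [0.2, -0.6, -2.2]
width: 0.191
gripper_force: 25.0
```

```bash
python3 - <<'E'
from h import *
s=arm.observe(); print("tool in box mm",np.round(1000*box(s["position"]),1),s["force"]); pitch(cams=("scene",)); nuts(("top","wrist"))
E
```

```text
tool in box mm [  1.6  36.9 241.7] [ 0.20509389 -0.55465011 -2.18163738]
scene bar [(np.float64(-0.075), 0.022), (np.float64(-0.065), 0.026), (np.float64(-0.055), 0.028), (np.float64(-0.045), 0.029), (np.float64(-0.035), 0.031), (np.float64(-0.025), 0.031), (np.float64(-0.015), 0.034), (np.float64(-0.005), 0.044), (np.float64(0.005), 0.044), (np.float64(0.015), 0.038)]
scene side [(np.float64(-0.065), -0.042), (np.float64(-0.055), -0.044), (np.float64(-0.045), -0.041), (np.float64(-0.035), -0.039), (np.float64(-0.025), -0.04), (np.float64(-0.015), -0.039), (np.float64(-0.005), -0.039), (np.float64(0.005), -0.055), (np.float64(0.015), -0.053), (np.float64(0.025), -0.054), (np.float64(0.035), -0.07)]
wrist nut box 0.81 [0.   0.08 0.05] ztop 0.054 716 [155. 279.]
wrist nut box 0.67 [-0.036  0.079  0.049] ztop 0.053 737 [154. 246.]
wrist nut box 0.64 [-0.019  0.039  0.192] ztop 0.198 847 [232. 255.]
wrist nut box 0.63 [0.037 0.08  0.051] ztop 0.056 653 [152. 312.]
```

```bash
python3 - <<'E'
from h import *
im=vision.get_image("wrist")
s=arm.observe()
for d in cut_out("nut1",im):
    q=box(world(im,d["mask"]));print(round(d["confidence"],2),np.round(np.median(q,0),3),len(q),np.round(d["point"]))
a=im["frame"][100:330,140:420,::-1]
im=vision.get_image("scene"); b=im["frame"][120:250,270:400,::-1]
cv2.imwrite("pics/h.png",np.hstack([cv2.resize(a,(487,400)),cv2.resize(b,(313,400)[0:1]*1+(400,)) if 0 else cv2.resize(b,(310,310)).repeat(1,0) if 0 else cv2.copyMakeBorder(cv2.resize(b,(310,310)),0,90,0,0,cv2.BORDER_CONSTANT)]))
E
```

```text
0.77 [-0.019  0.039  0.192] 899 [230. 255.]
0.75 [0.001 0.08  0.05 ] 663 [153. 281.]
0.65 [0.037 0.08  0.05 ] 703 [154. 311.]
0.57 [0.024 0.035 0.193] 1004 [238. 308.]
0.3 [-0.188  0.248  0.004] 156 [  4. 115.]
```

View pics/h.png

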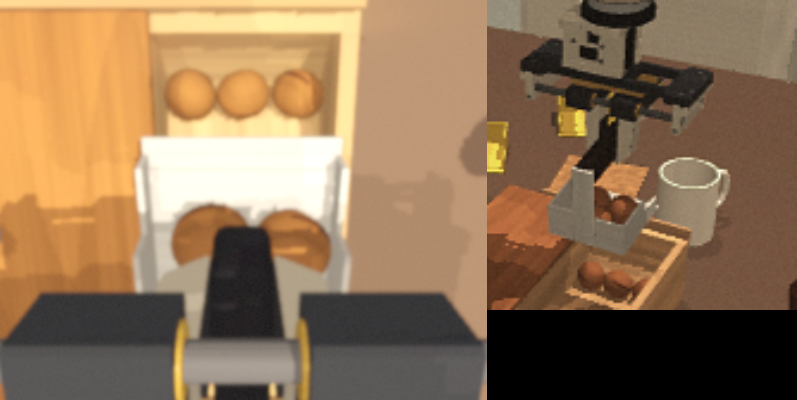

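Request:
play_rows(
  increments="-0.3 -0.1 0 0 -1;-0.6 -0.2 0 0 -1;-0.9 -0.3 0 0 -1;-1.2 -0.4 0 0 -1;-1.5 -0.5 0 0 -1",
  grip_force=50,
)

```text
clock: 22.68
position: [0.5959, 0.0156, 0.2397]
ee_rot: [2.27, 2.172, -0.0]
force: [-0.4, -0.2, -2.5]
width: 0.195
gripper_force: 50.0
```

Request:
play_rows(
  increments="-1.8 -0.5 0 0 -1;-2.1 -0.6 0 0 -1;-2.4 -0.7 0 0 -1;-2.7 -0.8 0 0 -1;-3 -0.9 0 0 -1",
)

```text
clock: 23.1
position: [0.5549, -0.1036, 0.2399]
ee_rot: [2.27, 2.171, 0.001]
force: [1.0, 0.3, -1.9]
width: 0.191
gripper_force: 50.0
```

Request:
play_rows(
  increments="-3.3 -1 0 0 -1;-3.6 -1.1 0 0 -1;-3.6 -1.1 0 0 -1;-3.6 -1.1 0 0 -1;-3.6 -1.1 0 0 -1",
)

```text
clock: 23.52
position: [0.4919, -0.2789, 0.2401]
ee_rot: [2.271, 2.17, 0.001]
force: [0.8, -1.1, -2.5]
width: 0.189
gripper_force: 50.0
```

Request:
play_rows(
  increments="-3.6 -1.1 0 0 -1;-3.6 -1.1 0 0 -1;-3 -0.9 0 0 -1;-2.8 -0.8 0 0 -1;-2.4 -0.7 0 0 -1",
)

```text
clock: 23.93
position: [0.4382, -0.4312, 0.2401]
ee_rot: [2.274, 2.167, -0.001]
force: [0.6, -0.9, -2.3]
width: 0.192
gripper_force: 50.0
```

Request:
play_rows(
  increments="-2 -0.6 0 0 -1;-1.4 -0.4 0 0 -1;-0.8 -0.3 0 0 -1;0 0 0 0 -1;0 0 0 0 -1",
)

```text
clock: 24.35
position: [0.4258, -0.4693, 0.2397]
ee_rot: [-2.271, -2.17, -0.001]
force: [0.2, -0.7, -1.1]
width: 0.195
gripper_force: 50.0
```

```bash
python3 - <<'E'
from h import *
go(.428,-.47,.167,-2.45); pitch(cams=("scene",))
s=arm.observe(); M=R.from_rotvec(s["ee_rot"]).as_matrix()
for c in ["top","wrist"]:
    im=vision.get_image(c); w=world(im)
    b=w[(abs(w[:,0]-.433)<.13)&(abs(w[:,1]+.33)<.13)&(w[:,2]>.06)&(w[:,2]<.072)]
    if len(b)>9: print(c,"rim",rect(b))
    for d in cut_out("nut1",im):
        q=(world(im,d["mask"])-s["position"])@M
        if len(q): print(c,"nut tool",round(d["confidence"],2),np.round(np.median(q,0),3),len(q),np.round(d["point"]))
E
```

```text
t 24.35 pos [ 0.4258 -0.4693  0.2397] toolyaw -2.62 tiltz [ 0.     0.001 -1.   ] w 0.195 F [ 0.2 -0.7 -1.1] gf 50.0 j7 1.01
  shift cm [-0.06  0.22  7.27] turn -0.17
scene bar [(np.float64(-0.075), 0.023), (np.float64(-0.065), 0.026), (np.float64(-0.055), 0.028), (np.float64(-0.045), 0.028), (np.float64(-0.035), 0.029), (np.float64(-0.025), 0.031), (np.float64(-0.015), 0.032), (np.float64(-0.005), 0.032), (np.float64(0.005), -0.044)]
scene side [(np.float64(-0.065), -0.042), (np.float64(-0.055), -0.044), (np.float64(-0.045), -0.043), (np.float64(-0.035), -0.043), (np.float64(-0.025), -0.041), (np.float64(-0.015), -0.04), (np.float64(-0.005), -0.042), (np.float64(0.005), -0.055), (np.float64(0.015), -0.054), (np.float64(0.025), -0.054), (np.float64(0.035), -0.07)]
top rim (array([ 432.2, -330.1]), array([166.8, 166.9]), 85.79)
top nut tool 0.65 [0.492 0.092 0.142] 10801 [184. 324.]
top nut tool 0.63 [0.577 0.128 0.19 ] 73 [176. 287.]
top nut tool 0.54 [-0.001  0.02   0.047] 152 [216. 548.]
top nut tool 0.49 [0.579 0.194 0.192] 145 [149. 288.]
top nut tool 0.49 [0.123 0.005 0.213] 3686 [233. 466.]
top nut tool 0.46 [0.577 0.157 0.192] 149 [168. 289.]
top nut tool 0.46 [-0.003 -0.021  0.046] 242 [232. 551.]
wrist rim (array([ 433. , -343.2]), array([139.9, 168. ]), 87.34)
wrist nut tool 0.74 [-0.001  0.025  0.045] 977 [239. 306.]
wrist nut tool 0.67 [0.143 0.001 0.213] 20149 [ 63. 281.]
wrist nut tool 0.58 [ 0.003 -0.018  0.046] 843 [232. 255.]
wrist nut tool 0.36 [0.014 0.    0.069] 9939 [220. 278.]
```

Request:
play_rows(
  increments="0 0.2 1 0 -1;0 0 2 0 -1;0 0 2 0 -1;0 0 1.5 0 -1;0 0 0.5 0 -1",
)

```text
clock: 25.02
position: [0.4282, -0.4675, 0.1665]
ee_rot: [-2.266, -2.17, -0.0]
force: [0.1, 0.5, -1.8]
width: 0.193
gripper_force: 50.0
```

Request:
play_rows(
  increments="1.5 0 0 0 -1;3 0 0 0 -1;3.5 0 0 0 -1;4 0 0 0 -1;-4.1 0 0 0 -1",
)

```text
clock: 25.43
position: [0.4391, -0.3633, 0.1648]
ee_rot: [-2.224, -2.191, -0.017]
force: [5.8, 5.5, -4.4]
width: 0.195
gripper_force: 50.0
```

Request:
play_rows(
  increments="-4.1 0 0 0 -1;-4.1 0 0 0 -1;-4.1 0 0 0 -1;-1 0 -1 0 -1;0 0 -1 0 -1",
)

```text
clock: 25.85
position: [0.4241, -0.5272, 0.1896]
ee_rot: [2.275, 2.167, -0.005]
force: [-0.3, 0.3, -1.9]
width: 0.196
gripper_force: 50.0
```

```bash
python3 - <<'E'
from h import *
go(.428,-.47,.167,-2.45); pitch(cams=("scene",))
s=arm.observe(); M=R.from_rotvec(s["ee_rot"]).as_matrix()
for c in ["top","scene","wrist"]:
    im=vision.get_image(c); w=world(im)
    b=w[(abs(w[:,0]-.433)<.13)&(abs(w[:,1]+.33)<.13)&(w[:,2]>.06)&(w[:,2]<.072)]
    if len(b)>9: print(c,"rim",rect(b))
    for d in cut_out("nut1",im):
        q=world(im,d["mask"])
        if len(q): print(c,"nut world",round(d["confidence"],2),np.round(np.median(q,0),3),len(q),np.round(d["point"]))
E
```

```text
t 25.85 pos [ 0.4241 -0.5272  0.1896] toolyaw -2.78 tiltz [-0.002 -0.002 -1.   ] w 0.196 F [-0.3  0.3 -1.9] gf 50.0 j7 1.1
  shift cm [5.74 0.12 2.24] turn -0.33
scene bar [(np.float64(-0.075), 0.023), (np.float64(-0.065), 0.027), (np.float64(-0.055), 0.028), (np.float64(-0.045), 0.029), (np.float64(-0.035), 0.03), (np.float64(-0.025), 0.031), (np.float64(-0.015), 0.032), (np.float64(-0.005), 0.031)]
scene side [(np.float64(-0.055), -0.043), (np.float64(-0.045), -0.042), (np.float64(-0.035), -0.042), (np.float64(-0.025), -0.042), (np.float64(-0.015), -0.04), (np.float64(-0.005), -0.045), (np.float64(0.005), -0.057), (np.float64(0.015), -0.055), (np.float64(0.025), -0.054), (np.float64(0.035), -0.069)]
top rim (array([ 438.9, -324. ]), array([149.3, 168.6]), 39.6)
top nut world 0.7 [0.643 0.307 0.044] 1162 [152. 210.]
top nut world 0.68 [0.609 0.101 0.05 ] 110 [166. 289.]
top nut world 0.65 [ 0.398 -0.323  0.037] 183 [246. 457.]
top nut world 0.53 [ 0.426 -0.346  0.034] 174 [237. 465.]
top nut world 0.52 [ 0.429 -0.302  0.034] 155 [233. 449.]
top nut world 0.49 [0.645 0.101 0.049] 123 [148. 287.]
top nut world 0.4 [0.579 0.103 0.05 ] 56 [178. 289.]
scene rim (array([ 435.5, -328.5]), array([168.1, 167.7]), 78.98)
scene nut world 0.68 [ 0.448 -0.36   0.032] 171 [329. 183.]
scene nut world 0.67 [0.582 0.095 0.045] 109 [236. 312.]
scene nut world 0.52 [ 0.419 -0.334  0.034] 150 [316. 178.]
scene nut world 0.49 [ 0.445 -0.311  0.032] 171 [315. 194.]
wrist rim (array([ 431.3, -378.7]), array([ 70.2, 165.1]), 87.52)
wrist nut world 0.96 [ 0.448 -0.354  0.036] 1270 [ 24. 292.]
wrist nut world 0.65 [ 0.414 -0.343  0.034] 862 [ 14. 256.]
```

Request:
play_rows(
  increments="0 0 -2 0 -1;0 0 -3 0 -1;2 0 -1 0 -1;3.9 0 0 0 -1;3.9 0 0 0 -1",
)

```text
clock: 26.62
position: [0.4302, -0.425, 0.2501]
ee_rot: [2.271, 2.169, -0.0]
force: [2.0, 1.3, -1.9]
width: 0.195
gripper_force: 50.0
```

Request:
play_rows(
  increments="4 0 0 0 -1;4 0 0 0 -1;4 0 0 0 -1;4 0 0 0 -1;4 0 0 0 -1",
)

```text
clock: 27.03
position: [0.439, -0.2229, 0.2495]
ee_rot: [-2.268, -2.173, -0.001]
force: [0.9, 0.1, -1.2]
width: 0.192
gripper_force: 50.0
```

Request:
play_rows(
  increments="4 0 0 0 -1;4 0 0 0 -1;4 0.1 0 0 -1;4 0.1 0 0 -1;4 0.1 0 0 -1",
)

```text
clock: 27.45
position: [0.4505, -0.0234, 0.2498]
ee_rot: [-2.269, -2.173, -0.002]
force: [1.9, -0.1, -1.7]
width: 0.191
gripper_force: 50.0
```

Request:
play_rows(
  increments="4 0.1 0 0 -1;4 0.1 0 0 -1;4 0.1 0 0 -1;4 0.1 0 0 -1;4 0.1 0 0 -1",
)

```text
clock: 27.87
position: [0.4642, 0.176, 0.2498]
ee_rot: [-2.269, -2.172, -0.001]
force: [2.0, -0.1, -1.6]
width: 0.192
gripper_force: 50.0
```

Request:
play_rows(
  increments="4 0 0 0 -1;3 0 0 0 -1;0 0 0 -1.3 -1;0 0 0 -1.2 -1;0 0 0 0 -1",
)

```text
clock: 28.28
position: [0.4678, 0.2431, 0.2495]
ee_rot: [2.22, 2.223, -0.001]
force: [0.9, -0.1, -1.9]
width: 0.196
gripper_force: 50.0
```

```bash
python3 - <<'E'
from h import *
go(.471,.370,.09,0); pitch(cams=("scene",))
im=vision.get_image("top"); w=world(im); f=im["frame"]
hsv=cv2.cvtColor(f,cv2.COLOR_RGB2HSV)
for d in cut_out("mat",im)[:2]:
    q=world(im,d["mask"]); q=q[q[:,2]<.012]; print(round(d["confidence"],2),rect(q))
im=vision.get_image("wrist")
for d in cut_out("mat",im)[:2]:
    q=world(im,d["mask"]); q=q[q[:,2]<.012]; print("wrist",round(d["confidence"],2),rect(q))
E
```

```text
t 28.28 pos [0.4678 0.2431 0.2495] toolyaw 0.07 tiltz [-0.    -0.001 -1.   ] w 0.196 F [ 0.9 -0.1 -1.9] gf 50.0 j7 -0.46
  shift cm [12.7   0.34 15.94] turn 0.07
scene bar [(np.float64(-0.075), 0.022), (np.float64(-0.065), 0.026), (np.float64(-0.055), 0.028), (np.float64(-0.045), 0.029), (np.float64(-0.035), 0.03), (np.float64(-0.025), 0.032), (np.float64(-0.015), 0.042), (np.float64(-0.005), 0.047), (np.float64(0.005), 0.045), (np.float64(0.015), 0.036)]
scene side [(np.float64(-0.065), -0.041), (np.float64(-0.055), -0.043), (np.float64(-0.045), -0.042), (np.float64(-0.035), -0.042), (np.float64(-0.025), -0.04), (np.float64(-0.015), -0.039), (np.float64(-0.005), -0.038), (np.float64(0.005), -0.057), (np.float64(0.015), -0.054), (np.float64(0.025), -0.054), (np.float64(0.035), -0.065)]
0.48 (array([439.3, 426.2]), array([84.3, 25.1]), 18.9)
0.34 (array([0., 0.]), array([0., 0.]), 0.0)
wrist 0.87 (array([476.5, 359.5]), array([133.6, 152.8]), 7.8)
```

Request:
play_rows(
  increments="3.5 0.7 1 0 -1;3.5 0 3 0 -1;3.5 0 3.5 0 -1;2.8 0 3.5 0 -1;0 0 3 0 -1",
)

```text
clock: 28.95
position: [0.4741, 0.3721, 0.119]
ee_rot: [-2.214, -2.225, -0.005]
force: [-1.1, 1.2, -1.6]
width: 0.192
gripper_force: 50.0
```

Request:
play_rows(
  increments="0 0 1.5 0 -1;0 0 0.8 0 -1;0.2 0 0.3 0 -1;0.3 0 0.2 0 -1;0 0 0 0 -1",
  grip_force=4,
)

```text
clock: 29.37
position: [0.4762, 0.3714, 0.0936]
ee_rot: [-2.223, -2.22, -0.003]
force: [-0.1, -0.2, -0.6]
width: 0.197
gripper_force: 4.0
```

```bash
python3 - <<'E'
from h import *
go(.475,.381,.081,0); pitch(cams=("scene",))
E
```

```text
t 29.37 pos [0.4762 0.3714 0.0936] toolyaw -0.07 tiltz [ 0.002  0.002 -1.   ] w 0.197 F [-0.1 -0.2 -0.6] gf 4.0 j7 -0.55
  shift cm [ 0.96 -0.13  1.27] turn -0.07
scene bar [(np.float64(-0.075), 0.014), (np.float64(-0.065), 0.016), (np.float64(-0.055), 0.022), (np.float64(-0.045), 0.024), (np.float64(-0.035), 0.026), (np.float64(-0.025), 0.03), (np.float64(-0.015), 0.038), (np.float64(-0.005), 0.045), (np.float64(0.005), 0.042), (np.float64(0.015), 0.048)]
scene side [(np.float64(-0.055), -0.054), (np.float64(-0.045), -0.051), (np.float64(-0.035), -0.05), (np.float64(-0.025), -0.044), (np.float64(-0.015), -0.04), (np.float64(-0.005), -0.04), (np.float64(0.005), -0.043), (np.float64(0.015), -0.053), (np.float64(0.025), -0.051), (np.float64(0.035), -0.048), (np.float64(0.045), -0.059), (np.float64(0.055), -0.075), (np.float64(0.065), -0.089), (np.float64(0.075), -0.091), (np.float64(0.085), -0.092), (np.float64(0.095), -0.091), (np.float64(0.105), -0.089), (np.float64(0.115), -0.092)]
```

Request:
play_rows(
  increments="0.4 0 0.4 0 -1;0.4 0 0.4 0 -1;0.5 0 0.4 0 -1;0.3 0 0.3 0 -1;0 0 0 0 -1",
)

```text
clock: 29.83
position: [0.4758, 0.3885, 0.0775]
ee_rot: [-2.221, -2.222, -0.003]
force: [2.0, 2.0, 3.1]
width: 0.194
gripper_force: 4.0
```

```bash
python3 - <<'E'
from h import *
go(.475,.381,.081,0); pitch(cams=("scene",))
E
```

```text
t 29.83 pos [0.4758 0.3885 0.0775] toolyaw 0.04 tiltz [ 0.001  0.002 -1.   ] w 0.194 F [2.  2.  3.1] gf 4.0 j7 -0.56
  shift cm [-0.75 -0.08 -0.35] turn 0.04
scene bar [(np.float64(-0.075), 0.032), (np.float64(-0.065), 0.032), (np.float64(-0.055), 0.037), (np.float64(-0.045), 0.039), (np.float64(-0.035), 0.039), (np.float64(-0.025), 0.038), (np.float64(-0.015), 0.045), (np.float64(-0.005), 0.044), (np.float64(0.005), 0.05), (np.float64(0.015), 0.041)]
scene side [(np.float64(-0.075), -0.071), (np.float64(-0.065), -0.037), (np.float64(-0.055), -0.037), (np.float64(-0.045), -0.034), (np.float64(-0.035), -0.033), (np.float64(-0.025), -0.033), (np.float64(-0.015), -0.031), (np.float64(-0.005), -0.032), (np.float64(0.005), -0.049), (np.float64(0.015), -0.05), (np.float64(0.025), -0.046), (np.float64(0.035), -0.066), (np.float64(0.045), -0.073), (np.float64(0.055), -0.076), (np.float64(0.065), -0.075), (np.float64(0.075), -0.076), (np.float64(0.085), -0.076), (np.float64(0.095), -0.076), (np.float64(0.105), -0.075), (np.float64(0.115), -0.076)]
```

Request:
play_rows(
  increments="0 0 0 0 0.3;0 0 0 0 0.3;0 0 0 0 0.3;0 0 0 0 0.3;0 0 -1 0 0.3",
)

```text
clock: 30.3
position: [0.4742, 0.3854, 0.0861]
ee_rot: [-2.223, -2.22, 0.006]
force: [-0.6, -0.5, 0.5]
width: 0.51
gripper_force: 0.0
```

Request:
play_rows(
  increments="0 0 -3 0 0.3;0 0 -3.5 0 0.3;0 0 -3.5 0 0.3;-1 0 -2.5 0 0.3;-3 0 0 1.2 0.3",
)

```text
clock: 30.72
position: [0.4768, 0.3521, 0.2187]
ee_rot: [-2.238, -2.202, -0.016]
force: [1.7, 0.0, -0.1]
width: 0.651
gripper_force: 0.0
```

Request:
play_rows(
  increments="-4 0 0 1.2 0.3;-4 0 0 0 0.3;-4 0 0 0 0.3;-4 0 0 0 0.3;-4 0 0 0 0.3",
)

```text
clock: 31.13
position: [0.4672, 0.1448, 0.2134]
ee_rot: [-2.268, -2.173, -0.001]
force: [1.2, -0.6, 0.8]
width: 0.653
gripper_force: 0.0
```

Request:
play_rows(
  increments="-4 -0.5 0 0 0.3;-4 -0.5 0 0 0.3;-2 -0.5 0 0 0.3;0 0 0 0 0.3;0 0 0 0 0.3",
)

```text
clock: 31.55
position: [0.4482, 0.0465, 0.2134]
ee_rot: [-2.271, -2.17, -0.002]
force: [0.2, 0.0, 0.7]
width: 0.651
gripper_force: 0.0
```

```bash
python3 - <<'E'
from h import *
for c in ["top","wrist"]:
    im=vision.get_image(c); w=world(im)
    k=w[(abs(w[:,0]-.447)<.03)&(abs(w[:,1]-.032)<.03)&(w[:,2]>.128)&(w[:,2]<.145)]
    if len(k)>5: print(c,"knob",len(k),rect(k))
    b=w[(abs(w[:,0]-.475)<.08)&(abs(w[:,1]-.36)<.1)]
    for n,z0,z1 in [("bar",.104,.125),("rim",.037,.05)]:
        k=b[(b[:,2]>z0)&(b[:,2]<z1)]
        if len(k)>9: print(c,n,len(k),rect(k),np.median(k[:,2]))
go(.447,.032,.109,-2.45)
E
```

```text
top bar 331 (array([472.2, 374. ]), array([ 22.3, 101. ]), 1.58) 0.11175090480730887
top rim 86 (array([473.1, 354.3]), array([91.7, 61.6]), 0.98) 0.04421844328720015
wrist knob 569 (array([447.3,  31.7]), array([22.9, 22.7]), 41.17)
t 31.65 pos [0.4487 0.0485 0.2131] toolyaw -2.4 tiltz [ 0.001  0.001 -1.   ] w 0.648 F [-0.1 -0.3  1. ] gf 0.0 j7 -0.15
  shift cm [-1.66 -0.11 10.4 ] turn 0.05
```

Request:
play_rows(
  increments="-1.7 -0.1 2 0 0.3;0 0 3 0 0.3;0 0 3 0 0.3;0 0 2.2 0 0.3;0 0 0.2 0 -1",
)

```text
clock: 32.07
position: [0.4447, 0.0317, 0.1055]
ee_rot: [-2.264, -2.174, 0.008]
force: [-0.5, -0.7, -0.1]
width: 0.61
gripper_force: 0.0
```

Request:
play_rows(
  increments="0 0 0 0 -1;0 0 0 0 -1;0 0 0 0 -1;0 0 0 0 -1;0 0 0 0 -1",
  grip_force=40,
)

```text
clock: 32.48
position: [0.4475, 0.031, 0.1096]
ee_rot: [2.267, 2.173, 0.003]
force: [0.3, -0.1, -0.0]
width: 0.267
gripper_force: 0.2
```

Request:
play_rows(
  increments="0 0 0 0 -1;0 0 0 0 -1;0 1 0 0 -1;0 1.5 0 0 -1;0 1.5 0 0 -1",
)

```text
clock: 32.9
position: [0.4872, 0.0293, 0.1095]
ee_rot: [-2.268, -2.174, -0.002]
force: [-2.2, 1.1, 9.3]
width: 0.255
gripper_force: 40.0
```

Request:
play_rows(
  increments="0 1.5 0 0 -1;0 1.5 0 0 -1;0 1.5 0 0 -1;0 1.5 0 0 -1;0 1 0 0 -1",
)

```text
clock: 33.32
position: [0.558, 0.0262, 0.1095]
ee_rot: [2.268, 2.174, 0.002]
force: [-6.0, 1.5, 13.7]
width: 0.253
gripper_force: 40.0
```

Request:
play_rows(
  increments="0 0.7 0 0 -1;0 0.5 0 0 -1;0 0.2 0 0 -1;0 0 0 0 -1",
)

```text
clock: 33.65
position: [0.5673, 0.0259, 0.1094]
ee_rot: [-2.264, -2.17, 0.005]
force: [-17.0, 1.1, 23.5]
width: 0.256
gripper_force: 40.1
```

```bash
python3 - <<'E'
from h import *
go(.567,.0268,.109,-2.45)
E
```

```text
t 33.65 pos [0.5673 0.0259 0.1094] toolyaw -2.44 tiltz [-0.007  0.002 -1.   ] w 0.256 F [-17.    1.1  23.5] gf 40.1 j7 0.09
  shift cm [ 0.09 -0.03  0.04] turn 0.01
```

Lid is against its home stop. Release, retreat, and verify.

Request:
play_rows(
  increments="0 0 0 0 -1;0 0 0 0 0.5;0 0 0 0 0.5;0 0 0 0 0.5;0 0 0 0 0.5",
)

```text
clock: 34.07
position: [0.571, 0.0253, 0.1088]
ee_rot: [2.268, 2.173, 0.001]
force: [-0.2, -0.2, 0.7]
width: 0.491
gripper_force: 0.0
```

Request:
play_rows(
  increments="0 0 0 0 0.5;0 0 -2 0 0.5;0 0 -3 0 0.5;0 0 -3 0 0.5;0 0 -3 0 0.5",
)

```text
clock: 34.48
position: [0.5704, 0.0251, 0.2197]
ee_rot: [-2.269, -2.173, 0.001]
force: [1.4, -0.5, -0.6]
width: 0.748
gripper_force: 0.0
```

Request:
play_rows(
  increments="0 0 0 0 0.5;0 0 0 0 0.5",
)

```text
clock: 34.65
position: [0.5719, 0.0253, 0.2203]
ee_rot: [2.267, 2.172, 0.005]
force: [-0.3, -0.2, -0.8]
width: 0.75
gripper_force: 0.0
```

```bash
python3 - <<'E'
from h import *
go(.567,.0268,.109,-2.45)
im=vision.get_image("wrist"); w=world(im)
k=w[(abs(w[:,0]-.567)<.03)&(abs(w[:,1]-.026)<.03)&(w[:,2]>.128)&(w[:,2]<.145)]; print("knob",len(k),rect(k))
for c in ["top","scene"]:
    im=vision.get_image(c); w=world(im)
    b=w[(abs(w[:,0]-.433)<.11)&(abs(w[:,1]+.33)<.11)&(w[:,2]>.06)&(w[:,2]<.075)]; print(c,"rim",rect(b))
    b=w[(abs(w[:,0]-.475)<.08)&(abs(w[:,1]-.36)<.1)]
    for n,z0,z1 in [("bar",.104,.125),("rim",.037,.05)]:
        k=b[(b[:,2]>z0)&(b[:,2]<z1)]
        if len(k)>9: print(c,n,len(k),rect(k),np.round(np.percentile(k[:,2],[5,50,95]),4))
    for d in cut_out("nut1",im):
        q=world(im,d["mask"]); print(c,"nut",round(d["confidence"],2),np.round(np.median(q,0),3),len(q))
E
```

```text
t 34.65 pos [0.5719 0.0253 0.2203] toolyaw -2.45 tiltz [ 0.004  0.001 -1.   ] w 0.75 F [-0.3 -0.2 -0.8] gf 0.0 j7 0.02
  shift cm [ 0.12 -0.54 11.13] turn 0.0
knob 568 (array([566.9,  26.6]), array([22.9, 23.1]), 68.95)
top rim (array([ 432.4, -329.6]), array([166.8, 165.8]), 89.44)
top bar 332 (array([472.6, 374.2]), array([ 22.6, 100.6]), 1.41) [0.1069 0.1117 0.1157]
top rim 84 (array([473.1, 354.6]), array([90.9, 61.7]), 0.05) [0.038  0.0433 0.0467]
top nut 0.76 [ 0.406 -0.324  0.033] 183
top nut 0.53 [ 0.44  -0.311  0.035] 155
top nut 0.51 [ 0.428 -0.35   0.034] 168
scene rim (array([ 433.9, -328.3]), array([167.2, 168.2]), 48.76)
scene rim 64 (array([476.4, 352.7]), array([65.3, 94.5]), 87.83) [0.0377 0.0424 0.047 ]
scene nut 0.5 [ 0.414 -0.33   0.032] 157
scene nut 0.47 [ 0.451 -0.321  0.032] 142
scene nut 0.47 [ 0.437 -0.359  0.031] 192
scene nut 0.2 [0.644 0.284 0.067] 789
```

Everything checks out: the knob is back where it started, three nuts are in the bowl, and the scoop is flat on the mat.

```bash
python3 -c "
from cell import job
print(job.sign_off())"
```

```text
the job is handed in; nothing more can be done
None
```

I handed the job in after 34.7 s of robot time; `job.sign_off()` gave no verdict. By the last camera check, three walnuts are in the bowl. The other three were in the box when last seen, before the lid closed. The scoop stands empty, flat and released about 15 mm from the mat's centre, the lid knob is back where it started, and the bowl has not measurably moved.

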